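# Book out the tins of forged hardware

## Task

Book out the two or three tins of forged hardware: first press every lid fully home, then pick up the scanner and read each tin's label in turn, from the biggest tin to the smallest, holding the beam still on the middle of the label for about two seconds from roughly 10 cm. Stand the scanner back upright in its dish and stack the tins in one square column on the middle of the plywood board, lengthwise along it, biggest at the bottom and smallest on top. Leave the other things on the bench where they are.

Things in the scene. Friction and masses are not known exactly. Their poses are not given: they have to be found in the camera images.
- tin_big_c (a point): the biggest of up to three flat bare-metal tins with press-in lids (some starts lack one): body 120 x 64 x 40 mm (x, y, z), standing flat, loose, about 340 g. Point: centre of the tin body, 20 mm above its underside; x along its length, z up. The lid, a plate 6 mm thick and 6 mm shorter and narrower than the body, adds 6 mm to the height when home
- lid_big (a joint): lid of the biggest tin: about 0 to 0.002 m while it stands proud (up to 8 mm), 0.008 m when pressed fully home. It slides straight down under a push of about 10 N and stays where it is left
- label_big (a point): centre of the white bar-code label (34 x 30 mm) on the top face of the biggest tin's lid, 30 mm from the tin's middle towards its +x end; z up
- tin_mid_c (a point): the middle of up to three flat bare-metal tins with press-in lids (some starts lack one): body 96 x 56 x 36 mm (x, y, z), standing flat, loose, about 260 g. Point: centre of the tin body, 18 mm above its underside; x along its length, z up. The lid, a plate 6 mm thick and 6 mm shorter and narrower than the body, adds 6 mm to the height when home
- lid_mid (a joint): lid of the middle tin: about 0 to 0.002 m while it stands proud (up to 8 mm), 0.008 m when pressed fully home. It slides straight down under a push of about 10 N and stays where it is left
- label_mid (a point): centre of the white bar-code label (34 x 30 mm) on the top face of the middle tin's lid, 22 mm from the tin's middle towards its +x end; z up
- tin_small_c (a point): the smallest of up to three flat bare-metal tins with press-in lids (some starts lack one): body 72 x 48 x 32 mm (x, y, z), standing flat, loose, about 180 g. Point: centre of the tin body, 16 mm above its underside; x along its length, z up. The lid, a plate 6 mm thick and 6 mm shorter and narrower than the body, adds 6 mm to the height when home
- lid_small (a joint): lid of the smallest tin: about 0 to 0.002 m while it stands proud (up to 8 mm), 0.008 m when pressed fully home. It slides straight down under a push of about 10 N and stays where it is left
- label_small (a point): centre of the white bar-code label (34 x 30 mm) on the top face of the smallest tin's lid, 14 mm from the tin's middle towards its +x end; z up
- board_top (a point): fixed plywood stacking board, 160 x 100 x 12 mm, with a thin dark line along each long edge. Point: centre of its top face; x along its length, z up
- dish_in (a point): fixed round black rubber dish for the scanner, inner diameter 88 mm, outer 96 mm, rim 10 mm above its inner floor. Point: centre of the inner floor, 4 mm above the table; z up
- scanner_grip (a point): cordless label scanner, loose, 220 g, standing upright in the dish on its round foot (62 mm across, 10 mm thick). A square grey handle, 26 x 26 mm, rises from the foot to 142 mm; a black reading head juts from it to the front (+x, to 50 mm from the handle's axis) and a small battery pack to the back (to 25 mm), both below 95 mm. Point: on the handle's axis, 118 mm above the underside of the foot, a good place to grip the handle; x to the front, z up
- scanner_lens (a point): the scanner's reading window: with the scanner upright it lies 38.5 mm in front (+x) of the handle's axis and 48 mm above the underside of the foot. This point's own x axis is the reading beam, going out forwards and 60 degrees below the horizontal; y sideways
- hammer: a hammer lying flat; a bystander to be left alone. Point: its origin
- wrench: a wrench lying flat; a bystander to be left alone. Point: its origin
- oilcan: a steel can, 60 mm across and 100 mm tall; a bystander to be left alone. Point: its origin, at its underside
- mug: a dark steel mug, 80 mm across and 85 mm tall; a bystander to be left alone. Point: its origin, at its underside
- swage: a steel block 50 x 50 x 30 mm; a bystander to be left alone. Point: its origin, at its underside
- bracket: a forged L bracket, 90 x 22 mm and 56 mm tall; a bystander to be left alone. Point: its origin, at its underside
- punch: a steel punch 110 mm long, lying; a bystander to be left alone. Point: its origin, at its underside
Mind the look-alikes: they are no part of the job. What is shaped like the part that bears scanner_grip but blue or purple is not meant.

How it is judged:
By the outcome, as a careful person would: the job done as asked, in the order asked, and still so for the second after the job is handed in, with the robot touching nothing.
Of tin_big, tin_mid, tin_small only 2 to 3 are there at a start; the rules pass over those that are not, and their reading is None.
At some moment in a run one of tin_big, tin_mid, tin_small may be knocked a few centimetres aside while the robot is not near it.
It also fails if it takes over 210 s, if anything falls off the work surface, if the arm or the gripper's body presses on something with over 40 N, if the wrist force passes 120 N, or if a joint passes its speed limit or range.

## Robot

A 7-joint arm with a two-finger parallel gripper is mounted at the origin on the work surface. World frame = base frame: x ahead of the robot, y to its left, z up, the work surface at z = 0. Lengths are in m, angles in rad, forces in N, time in s.
With the tool pointing down it reaches from about 0.35 to 0.9 m from the base axis. Payload 8.1 kg.
Tool frame: the origin (TCP) lies at the centre of the arm's flange, where the gripper is bolted on; the fingertips stand 178 mm ahead of it and the grasp point (between the pads) lies 159 mm ahead of it; x points along the fingers, z is the direction in which the jaws open and shut, and the axes are right-handed (so a half turn about x gives the same grasp; the last joint's range is limited). The gripper opens to 92 mm and grips with 3 to 60 N. Pads are 19 mm wide; open, the fingers measure 130 mm over their backs; the gripper's body (75 mm by 190 mm) begins 47 mm behind the grasp point.
Start: joints at [-1.244, 0.434, 0.025, 1.573, -0.012, 1.134, -0.075], TCP at [0.26, 0.568, 0.405] pointing down, gripper open.
Joint ranges: [-2.62, 2.62], [-0.44, 2.09], [-1.27, 1.32], [0.08, 2.57], [-1.32, 4.46], [0.12, 2], [-2.74, 2.74]. Speed limits (rad/s): [2.22, 2.22, 3.01, 3.01, 3.14, 3.14, 3.14].

## Interface

Orientations are given as a rotation vector (axis times angle).
In Python, from cell import arm, get_image, search_frame, pinpoint gives the robot as it stands.
- The arm moves only by the tool arm_command, never from a script. Its argument "motion" is a list of rows, each a list of 7 numbers: the finger opening in mm, from 0 to 91.8, then the shift along the tool's x, y, z in mm, then the turn, a rotation vector about the tool's x, y, z in degrees. In form: [[fingers, x, y, z, ax, ay, az], ...]. A call has 1 to 5 rows; each row shifts and turns the commanded pose from where the row before left it, along the tool's axes as they then stand; what a row does not reach is not made up. A row lasts 1/8 s, in which the tool goes at most 62.5 mm and 10.7 degrees, less where a joint would pass 70% of its speed; a pose out of reach is approached as far as the arm can. A call with a gripper value outside its range is refused whole. The fingers move at their own pace and stop on an object; "newtons" is the grip in N (left out, the last holds). Time passes only in rows, so rows that do not move let the fingers close. It gives the time, the measured TCP pose, the force and the opening at its end, in the units of the state.
- arm.observe(): the state, without advancing time (a new reading comes with each control period).
- get_image(name): name is "scene" or "top" or "wrist"; returns a dict with "frame" (384x512x3 uint8, red, green, blue), "range_z" (384x512 float32, m along the optical axis (not along the pixel's ray), 0 where there is no reading), "K" (3x3 intrinsics, pixels), "origin" and "rotation" of the camera in the world; the wrist camera has in their place "tool_from_camera" (4x4, takes a point from camera to tool coordinates, whose origin is the TCP and whose axes are the tool frame's). Camera axes: x right, y down, z forward; pixel columns grow to the right and rows downward; lengths in m; the calibration is good to about 2 mm. A picture is of the moment at which its call begins: read the wrist's pose just before it.
- arm.sign_off(): hands the job in, once; it reports no verdict.
Trained networks look in the newest picture that a camera, given by its name, has taken for a name from the list of things; names that differ only in an ending like _2 or _b are one class to them, and where a whole thing is asked for, a point or a joint stands for the part that bears it (a point fixed in the world has none). Each returns a list of dicts, best first, with "p" (0 to 1); they miss things now and then, are a little off and sometimes report something else, mostly with a low value. They report only what shows in the picture. A call takes as long as a camera call. They do not tell look-alikes from the thing itself.
- search_frame(camera, target): "point" ([x, y, z] in m, in world coordinates, good to about 4 mm: the middle of the surface that is visible of it).
- pinpoint(camera, target): "point" ([x, y, z] in m, in world coordinates, good to about 4 mm: a listed point, or the origin of a listed thing).
The state is a dict: "clock": time; "joints": joint angles; "dq": joint speeds; "joint_efforts": joint torques, N m; "position": TCP position; "ee_rot": TCP orientation; "force": force on the tool from outside, world axes, zero at the start; "ft_torque": the same for the moment, N m; "width": opening from 0.0 (shut) to 1.0 (fully open).
Only numpy, scipy, OpenCV 4.12 (cv2) and the standard library are available. Lean on these libraries where they do the work, as an engineer would, in place of code of your own. Each camera call takes 0.05 s, during which the arm holds its last target. There are 200 camera calls.

## Working session

There is one attempt and no reset: what is moved stays moved. The work goes in short steps, Python scripts to look and compute and a tool call to move; the robot and the scene stay as the last step left them, time stands still between calls to the robot, and variables do not carry over. Pictures are saved under pics/ and viewed, about 12 in all and at most 16, crops included, and the job is handed in when it is done.

Besides the shell and the picture viewer there is one more tool, called after "Request:" as name(argument=value, ...), one argument or row to a line, values as JSON. arm_command: Moves the arm, as the interface text tells. Its arguments: {"type":"object","properties":{"motion":{"type":"array"},"newtons":{"type":"number"}},"required":["motion"]}

```bash
ls; mkdir -p pics; python3 - <<'E'
from cell import arm,get_image,search_frame,pinpoint
import cv2,numpy as np
s=arm.observe();print({k:np.round(v,3).tolist() for k,v in s.items()})
for c in ["top","scene"]:
    im=get_image(c);cv2.imwrite(f"pics/{c}0.png",cv2.cvtColor(im["frame"],cv2.COLOR_RGB2BGR))
    print(c,im["K"].tolist(),im["origin"],im["rotation"])
    for n in ["tin_big_c","tin_mid_c","tin_small_c","label_big","label_mid","label_small","board_top","dish_in","scanner_grip","scanner_lens","oilcan","mug","hammer","wrench","swage","bracket","punch"]:
        print(n,[(np.round(d["point"],3).tolist(),round(d["p"],2)) for d in pinpoint(c,n)[:3]])
E
```

```text
pics
{'clock': 0.0, 'joints': [-1.244, 0.435, 0.025, 1.574, -0.012, 1.134, -0.075], 'dq': [0.001, -0.001, -0.001, -0.001, -0.003, -0.001, -0.0], 'joint_efforts': [0.001, -66.786, 0.985, -31.446, -0.061, 0.043, 0.0], 'position': [0.26, 0.568, 0.404], 'ee_rot': [-0.888, 1.384, 0.886], 'force': [0.01, -1.037, -0.407], 'ft_torque': [0.016, 0.004, -0.001], 'width': 1.0}
top [[489.118084639443, 0.0, 253.5362170278282], [0.0, 489.118084639443, 192.49432779967475], [0.0, 0.0, 1.0]] [ 0.40218887 -0.05545789  1.29448325] [-2.13032459  2.18187613 -0.14322096]
tin_big_c [([0.549, -0.161, 0.023], 0.96), ([0.55, 0.002, 0.016], 0.72)]
tin_mid_c [([0.506, 0.168, 0.022], 0.67)]
tin_small_c [([0.552, 0.0, 0.016], 0.63)]
label_big [([0.575, -0.146, 0.05], 0.64)]
label_mid [([0.524, 0.172, 0.047], 0.72)]
label_small [([0.566, 0.001, 0.043], 0.91)]
board_top [([0.569, 0.33, 0.009], 0.8), ([0.701, -0.22, -0.004], 0.25)]
dish_in [([0.531, -0.34, 0.008], 0.81)]
scanner_grip [([0.531, -0.339, 0.122], 0.94), ([0.555, -0.468, 0.118], 0.91), ([0.663, -0.427, 0.118], 0.84)]
scanner_lens [([0.516, -0.466, 0.046],
[... 933 characters left out ...]
71), ([0.576, -0.146, 0.051], 0.34)]
board_top [([0.568, 0.333, 0.011], 0.93), ([0.708, -0.211, 0.001], 0.46)]
dish_in [([0.528, -0.343, 0.002], 0.52)]
scanner_grip [([0.557, -0.469, 0.117], 0.95), ([0.528, -0.341, 0.124], 0.79), ([0.664, -0.425, 0.123], 0.65)]
scanner_lens [([0.64, -0.398, 0.052], 0.87), ([0.526, -0.299, 0.054], 0.84), ([0.522, -0.466, 0.043], 0.8)]
oilcan [([0.566, 0.005, 0.048], 0.72), ([0.705, 0.21, 0.003], 0.6)]
mug [([0.71, -0.212, 0.001], 0.85)]
hammer [([0.686, 0.009, -0.002], 0.96)]
wrench [([0.418, 0.079, 0.003], 0.55)]
swage [([0.392, 0.257, 0.004], 0.91)]
bracket [([0.425, -0.087, -0.004], 0.46)]
punch [([0.41, -0.25, 0.001], 0.46), ([0.53, -0.342, 0.123], 0.38)]
```

View pics/top0.png

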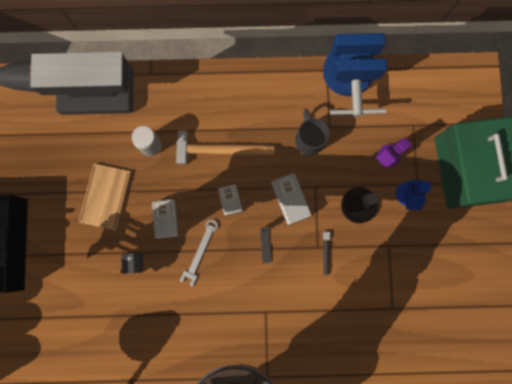

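View pics/scene0.png

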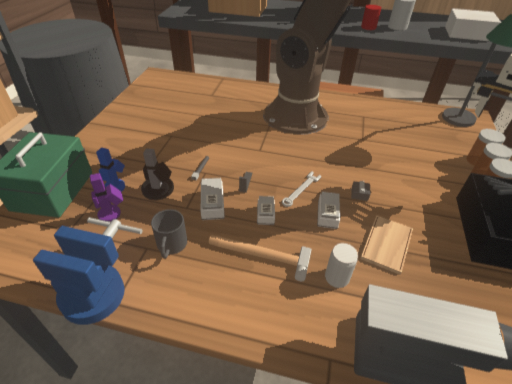

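The top view shows the mid tin at (165,218), the small tin at (230,199) and the big tin at (291,199). The board is at (105,196), the black scanner in its dish is at (360,204), and the blue and purple scanners are decoys.

```bash
cat > h.py <<'E'
import numpy as np,cv2
from scipy.spatial.transform import Rotation as Ro
from cell import arm,get_image,search_frame,pinpoint
def pose():
    s=arm.observe();return np.array(s["position"]),Ro.from_rotvec(s["ee_rot"])
def down(a):  # jaw axis at world angle a (deg)
    a=np.radians(a);x=np.array([0,0,-1.]);z=np.array([np.cos(a),np.sin(a),0]);return Ro.from_matrix(np.c_[x,np.cross(z,x),z])
def plan(p,R,wps,fing):
    """wps: list of (pos TCP, R); prints rows; returns"""
    for q,Q in wps:
        q=np.array(q,float);dr=(R.inv()*Q).as_rotvec(degrees=True)
        n=max(1,int(np.ceil(max(np.linalg.norm(q-p)/.055,np.linalg.norm(dr)/9))))
        for i in range(n):
            d=R.inv().apply((q-p)/(n-i))*1000;dr=(R.inv()*Q).as_rotvec(degrees=True)/(n-i)
            d=np.round(d);dr=np.round(dr,1)
            print([fing]+[float(v) for v in d]+[float(v) for v in dr])
            p=p+R.apply(d/1000);R=R*Ro.from_rotvec(dr,degrees=True)
        print('--',np.round(p,4))
    return p,R
def cloud(c):
    p,R=pose();im=get_image(c);K=im["K"];d=im["range_z"].astype(float)
    v,u=np.mgrid[:384,:512];P=np.stack([(u-K[0,2])/K[0,0]*d,(v-K[1,2])/K[1,1]*d,d],-1)
    if c=="wrist":
        T=np.array(im["tool_from_camera"]);P=R.apply((P@T[:3,:3].T+T[:3,3]).reshape(-1,3)).reshape(P.shape)+p
    else:
        P=Ro.from_rotvec(im["rotation"]).apply(P.reshape(-1,3)).reshape(P.shape)+im["origin"] if np.ndim(im["rotation"])==1 else P@np.array(im["rotation"]).T+im["origin"]
    P[d<=0]=np.nan
    return im,P
def rect(P,c,zmin,zmax,r=.085):
    """min-area rectangle of the surface points near c between heights"""
    m=(P[...,2]>zmin)&(P[...,2]<zmax)&(np.hypot(P[...,0]-c[0],P[...,1]-c[1])<r)
    m=cv2.morphologyEx(m.astype(np.uint8),cv2.MORPH_OPEN,np.ones((3,3),np.uint8))
    n,l,st,_=cv2.connectedComponentsWithStats(m)
    if n<2:return None
    k=1+np.argmax(st[1:,4]);Q=P[l==k]
    (x,y),(w,h),a=cv2.minAreaRect((Q[:,:2]*1000).astype(np.float32))
    if w<h:w,h,a=h,w,a+90
    a=(a+90)%180-90
    return dict(c=np.round([x/1000,y/1000],4),wh=np.round([w,h],1),yaw=round(a,1),z=np.round(np.percentile(Q[:,2],[5,50,95]),4),n=len(Q))
E
python3 - <<'E'
from h import *
im,P=cloud("top")
for n,c in dict(big=(.549,-.16),mid=(.506,.169),small=(.551,.001)).items(): print(n,rect(P,c,.02,.07))
print("board",rect(P,(.569,.332),.006,.03,.12))
print("scan",rect(P,(.53,-.34),.12,.16,.05))
print("table",np.nanmedian(P[230:260,100:120,2]))
p,R=pose();print(R.as_matrix().round(3))
i2=get_image("wrist");print(i2["tool_from_camera"],i2["K"])
E
```

```text
big {'c': array([ 0.5487, -0.1581]), 'wh': array([120.3,  64.4]), 'yaw': 19.9, 'z': array([0.0381, 0.0528, 0.0572]), 'n': 1164}
mid {'c': array([0.5043, 0.1706]), 'wh': array([96.2, 56.6]), 'yaw': 5.0, 'z': array([0.0322, 0.0484, 0.0529]), 'n': 832}
small {'c': array([0.5506, 0.0007]), 'wh': array([73.1, 47.2]), 'yaw': 12.8, 'z': array([0.0306, 0.0456, 0.0502]), 'n': 497}
board {'c': array([0.5684, 0.3325]), 'wh': array([161.1, 102.5]), 'yaw': -13.5, 'z': array([0.0085, 0.0126, 0.017 ]), 'n': 2271}
scan {'c': array([ 0.5313, -0.3408]), 'wh': array([27.7, 25.9]), 'yaw': -80.2, 'z': array([0.1265, 0.1457, 0.1496]), 'n': 148}
table 0.0006103666617853776
[[ 0.    -0.909  0.417]
 [ 0.     0.417  0.909]
 [-1.    -0.     0.   ]]
[[-6.82552306e-04 -3.10794134e-01  9.50477007e-01  1.95463505e-02]
 [-6.85406408e-04 -9.50476860e-01 -3.10794578e-01  8.41774617e-02]
 [ 9.99999532e-01 -8.63596587e-04  4.35729882e-04  1.07453899e-03]
 [ 0.00000000e+00  0.00000000e+00  0.00000000e+00  1.00000000e+00]] [[276.76680028   0.         255.69164754]
 [  0.         276.76680028 192.79475055]
 [  0.           0.           1.        ]]
```

```bash
python3 - <<'E'
from h import *
p,R=pose();Q=R
p,R=plan(p,R,[([.504,.171,.26],Q),([.504,.171,.218],Q),([.504,.171,.25],Q),([.5506,.001,.25],Q),([.5506,.001,.214],Q),([.5506,.001,.25],Q),([.5487,-.158,.255],Q),([.5487,-.158,.222],Q),([.5487,-.158,.28],Q)],0.)
E
```

```text
[0.0, 16.0, -43.0, -29.0, 0.0, 0.0, 0.0]
[0.0, 16.0, -43.0, -29.0, 0.0, 0.0, 0.0]
[0.0, 16.0, -43.0, -29.0, 0.0, 0.0, 0.0]
[0.0, 16.0, -43.0, -29.0, 0.0, 0.0, 0.0]
[0.0, 16.0, -43.0, -29.0, 0.0, 0.0, 0.0]
[0.0, 16.0, -43.0, -29.0, 0.0, 0.0, 0.0]
[0.0, 16.0, -43.0, -29.0, 0.0, 0.0, 0.0]
[0.0, 16.0, -43.0, -28.0, 0.0, 0.0, 0.0]
[0.0, 17.0, -43.0, -29.0, 0.0, 0.0, 0.0]
-- [0.5039 0.1705 0.2597]
[0.0, 42.0, 0.0, 0.0, 0.0, 0.0, 0.0]
-- [0.5039 0.1705 0.2177]
[0.0, -32.0, 0.0, 0.0, 0.0, 0.0, 0.0]
-- [0.5039 0.1705 0.2497]
[0.0, -0.0, -28.0, -34.0, 0.0, 0.0, 0.0]
[0.0, -0.0, -28.0, -34.0, 0.0, 0.0, 0.0]
[0.0, -0.0, -29.0, -33.0, 0.0, 0.0, 0.0]
[0.0, -0.0, -28.0, -34.0, 0.0, 0.0, 0.0]
-- [0.5503 0.0007 0.2497]
[0.0, 36.0, -0.0, 0.0, 0.0, 0.0, 0.0]
-- [0.5503 0.0007 0.2137]
[0.0, -36.0, -0.0, 0.0, 0.0, 0.0, 0.0]
-- [0.5503 0.0007 0.2497]
[0.0, -2.0, -22.0, -48.0, 0.0, 0.0, 0.0]
[0.0, -2.0, -21.0, -48.0, 0.0, 0.0, 0.0]
[0.0, -1.0, -22.0, -49.0, 0.0, 0.0, 0.0]
-- [ 0.549  -0.1582  0.2547]
[0.0, 33.0, 0.0, 0.0, 0.0, 0.0, 0.0]
-- [ 0.549  -0.1582  0.2217]
[0.0, -29.0, 0.0, 0.0, 0.0, 0.0, 0.0]
[0.0, -29.0, 0.0, 0.0, 0.0, 0.0, 0.0]
-- [ 0.549  -0.1582  0.2797]
```

Request:
arm_command(
  motion=[
    [0,16,-43,-29,0,0,0],
    [0,16,-43,-29,0,0,0],
    [0,16,-43,-29,0,0,0],
    [0,16,-43,-29,0,0,0],
    [0,16,-43,-29,0,0,0],
  ],
)

```text
clock: 2.52
position: [0.3962, 0.3453, 0.3245]
ee_rot: [-0.887, 1.382, 0.887]
force: [0.7, 0.6, -0.4]
width: 0.505
```

Request:
arm_command(
  motion=[
    [0,16,-43,-29,0,0,0],
    [0,16,-43,-29,0,0,0],
    [0,16,-43,-28,0,0,0],
    [0,17,-43,-29,0,0,0],
    [0,0,0,0,0,0,0],
  ],
)

```text
clock: 3.15
position: [0.5055, 0.1658, 0.2587]
ee_rot: [-0.883, 1.387, 0.88]
force: [-0.4, 0.9, -0.3]
width: 0.009
```

Request:
arm_command(
  motion=[
    [0,26,3,3,0,0,0],
    [0,6,0,0,0,0,0],
    [0,5,0,0,0,0,0],
    [0,4,0,0,0,0,0],
    [0,0,0,0,0,0,0],
  ],
)

```text
clock: 3.78
position: [0.5016, 0.1752, 0.2202]
ee_rot: [-0.887, 1.383, 0.889]
force: [-6.9, -0.7, 15.6]
width: 0.005
```

Request:
arm_command(
  motion=[
    [0,3,0,0,0,0,0],
    [0,0,0,0,0,0,0],
  ],
)

```text
clock: 4.03
position: [0.5016, 0.1751, 0.2197]
ee_rot: [-0.887, 1.382, 0.889]
force: [-17.1, -4.8, 51.2]
width: 0.003
```

Request:
arm_command(
  motion=[
    [0,-36,0,0,0,0,0],
    [0,0,-28,-36,0,0,0],
    [0,0,-30,-36,0,0,0],
    [0,0,-30,-35,0,0,0],
    [0,0,-29,-35,0,0,0],
  ],
)

```text
clock: 4.65
position: [0.5501, -0.0042, 0.2527]
ee_rot: [-0.888, 1.381, 0.887]
force: [0.3, 0.2, -0.1]
width: 0.003
```

Request:
arm_command(
  motion=[
    [0,0,0,0,0,0,0],
    [0,0,0,0,0,0,0],
  ],
)

```text
clock: 4.9
position: [0.5496, -0.0025, 0.2522]
ee_rot: [-0.887, 1.382, 0.888]
force: [0.2, 1.1, -0.3]
width: 0.002
```

Request:
arm_command(
  motion=[
    [0,22,0,2,0,0,0],
    [0,6,0,0,0,0,0],
    [0,5,0,0,0,0,0],
    [0,5,0,0,0,0,0],
    [0,0,0,0,0,0,0],
  ],
)

```text
clock: 5.52
position: [0.5498, 0.0003, 0.216]
ee_rot: [-0.887, 1.381, 0.89]
force: [-11.0, 2.7, 29.7]
width: 0.004
```

Request:
arm_command(
  motion=[
    [0,-42,0,0,0,0,0],
    [0,0,-22,-48,0,0,0],
    [0,0,-22,-48,0,0,0],
    [0,0,-22,-48,0,0,0],
    [0,0,0,0,0,0,0],
  ],
)

```text
clock: 6.15
position: [0.5498, -0.1644, 0.2564]
ee_rot: [-0.884, 1.386, 0.88]
force: [0.5, -0.4, 0.0]
width: 0.005
```

Request:
arm_command(
  motion=[
    [0,18,0,0,0,0,0],
    [0,5,0,0,0,0,0],
    [0,5,0,0,0,0,0],
    [0,4,0,0,0,0,0],
    [0,0,0,0,0,0,0],
  ],
)

```text
clock: 6.78
position: [0.5505, -0.1585, 0.2243]
ee_rot: [-0.887, 1.382, 0.889]
force: [-2.1, 2.0, 3.0]
width: 0.005
```

Request:
arm_command(
  motion=[
    [0,2.5,0,0,0,0,0],
    [0,0,0,0,0,0,0],
  ],
)

```text
clock: 7.02
position: [0.5504, -0.1586, 0.224]
ee_rot: [-0.887, 1.381, 0.889]
force: [-11.2, 5.6, 30.6]
width: 0.008
```

Request:
arm_command(
  motion=[
    [0,-60,0,0,0,0,0],
    [85,-60,0,0,10,0,0],
    [85,-30,0,0,10,0,0],
    [85,0,0,0,10,0,0],
    [85,0,0,0,10,0,0],
  ],
)

```text
clock: 7.65
position: [0.5505, -0.1591, 0.3723]
ee_rot: [-0.344, 1.542, 0.344]
force: [0.0, 0.4, -0.6]
width: 0.388
```

```bash
python3 - <<'E'
from h import *
im,P=cloud("top")
for n,c in dict(big=(.549,-.16),mid=(.506,.169),small=(.551,.001)).items(): print(n,rect(P,c,.02,.07))
print("scan",rect(P,(.53,-.34),.12,.16,.05))
p,R=pose();print(p)
plan(p,R,[([.5313,-.3408+.03,.372],down(9.8))],85.)
E
```

```text
big {'c': array([ 0.5869, -0.1164]), 'wh': array([19.4, 12.7]), 'yaw': -3.8, 'z': array([0.033 , 0.0461, 0.05  ]), 'n': 39}
mid {'c': array([0.5042, 0.1705]), 'wh': array([96.1, 56.7]), 'yaw': 4.8, 'z': array([0.0332, 0.0421, 0.0467]), 'n': 830}
small {'c': array([0.5504, 0.0007]), 'wh': array([72.9, 47.4]), 'yaw': 12.8, 'z': array([0.0297, 0.0384, 0.0427]), 'n': 509}
scan {'c': array([ 0.531 , -0.3402]), 'wh': array([27.1, 25.8]), 'yaw': -83.0, 'z': array([0.1251, 0.1461, 0.1507]), 'n': 148}
[ 0.55055765 -0.15890902  0.37192244]
[85.0, -0.0, -43.0, -27.0, 4.9, 0.0, -0.0]
[85.0, -0.0, -46.0, -23.0, 5.0, 0.0, -0.0]
[85.0, -0.0, -47.0, -19.0, 4.9, 0.1, -0.0]
-- [ 0.5314 -0.3106  0.3718]
```

Request:
arm_command(
  motion=[
    [85,0,-43,-27,5,0,0],
    [85,0,-46,-23,5,0,0],
    [85,0,-47,-19,5,0,0],
    [85,0,0,0,0,0,0],
    [85,0,0,0,0,0,0],
  ],
)

```text
clock: 8.32
position: [0.5333, -0.311, 0.3711]
ee_rot: [-0.144, 1.566, 0.145]
force: [-0.2, -0.3, -0.5]
width: 0.918
```

```bash
python3 - <<'E'
from h import *
im,P=cloud("wrist");cv2.imwrite("pics/w1.png",cv2.cvtColor(im["frame"],cv2.COLOR_RGB2BGR))
print("scan top",rect(P,(.531,-.34),.138,.156,.035))
print("head",rect(P,(.524,-.30),.05,.105,.06))
print("dish",rect(P,(.531,-.34),.008,.02,.07))
for n in ["scanner_grip","scanner_lens","dish_in"]: print(n,[(np.round(d["point"],3).tolist(),round(d["p"],2)) for d in pinpoint("wrist",n)[:3]])
print(pose()[0])
im,P=cloud("top");print(rect(P,(.549,-.158),.02,.07))
E
```

```text
scan top {'c': array([ 0.5321, -0.339 ]), 'wh': array([26.2, 25.4]), 'yaw': -79.7, 'z': array([0.1417, 0.146 , 0.1472]), 'n': 917}
head {'c': array([ 0.5278, -0.3125]), 'wh': array([41.9, 40.2]), 'yaw': -80.3, 'z': array([0.0648, 0.0893, 0.0982]), 'n': 1762}
dish {'c': array([ 0.5163, -0.3284]), 'wh': array([95.1, 61.7]), 'yaw': 55.3, 'z': array([0.0094, 0.0139, 0.0153]), 'n': 497}
scanner_grip [([0.532, -0.345, 0.121], 0.97), ([0.667, -0.428, 0.118], 0.65)]
scanner_lens [([0.529, -0.302, 0.055], 0.84), ([0.516, -0.471, 0.048], 0.82), ([0.64, -0.398, 0.05], 0.66)]
dish_in []
[ 0.53360778 -0.31031199  0.3712493 ]
{'c': array([ 0.5486, -0.1585]), 'wh': array([119.9,  64.8]), 'yaw': 19.7, 'z': array([0.0384, 0.0464, 0.0507]), 'n': 1161}
```

View pics/w1.png

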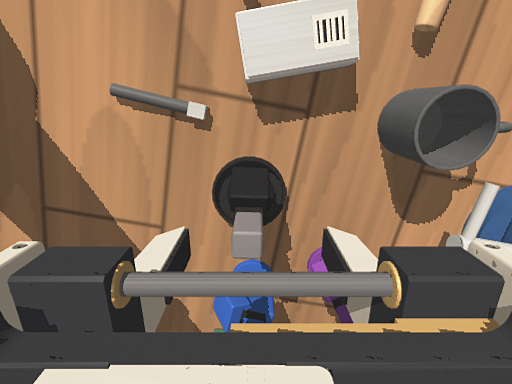

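```bash
python3 - <<'E'
from h import *
p,R=pose();plan(p,R,[([.5318,-.3395,.355],down(10.1)),([.5318,-.3395,.281],down(10.1))],85.)
E
```

```text
[85.0, 16.0, -28.0, -7.0, 0.4, 0.0, -0.0]
-- [ 0.5317 -0.3394  0.3553]
[85.0, 37.0, -0.0, 0.0, 0.0, 0.0, -0.0]
[85.0, 37.0, -0.0, 0.0, 0.0, 0.0, -0.0]
-- [ 0.5318 -0.3393  0.2813]
```

Request:
arm_command(
  motion=[
    [85,16,-28,-7,0.4,0,0],
    [85,0,0,0,0,0,0],
    [85,37,0,0,0,0,0],
    [85,37,0,0,0,0,0],
    [85,0,0,0,0,0,0],
  ],
)

```text
clock: 9.2
position: [0.5308, -0.3389, 0.2791]
ee_rot: [-0.135, 1.57, 0.141]
force: [0.2, -0.7, 0.3]
width: 0.924
```

```bash
python3 - <<'E'
from h import *
p,R=pose();print(p,R.as_matrix()[:,2])
E
```

```text
[ 0.53076992 -0.33888507  0.27914011] [ 0.98464407  0.17453511 -0.00368131]
```

Request:
arm_command(
  motion=[
    [20,-2,0,0,0,0,0],
    [20,0,0,0,0,0,0],
    [20,0,0,0,0,0,0],
    [20,0,0,0,0,0,0],
    [20,0,0,0,0,0,0],
  ],
  newtons=40,
)

```text
clock: 9.82
position: [0.5312, -0.3406, 0.2834]
ee_rot: [-0.137, 1.566, 0.137]
force: [-0.4, 0.5, -0.5]
width: 0.43
```

Request:
arm_command(
  motion=[
    [20,0,0,0,0,0,0],
    [20,0,0,0,0,0,0],
    [20,-20,0,0,0,0,0],
    [20,-40,0,0,0,0,0],
    [20,-40,0,0,0,0,0],
  ],
)

```text
clock: 10.45
position: [0.5309, -0.3405, 0.3837]
ee_rot: [-0.136, 1.568, 0.137]
force: [0.4, -0.3, -3.2]
width: 0.283
```

```bash
python3 - <<'E'
from h import *
p,R=pose();print(p,arm.observe()["width"],arm.observe()["force"],R.as_rotvec())
im,P=cloud("top")
for n,c in dict(big=(.549,-.16),mid=(.506,.169),small=(.551,.001)).items(): print(n,rect(P,c,.02,.07))
def axis(lab,f,zt):
    f=np.radians(f);return np.array([lab[0]-.0885*np.cos(f),lab[1]-.0885*np.sin(f),zt+.0386+.277])
y=np.radians(19.8);lab=np.array([.5487+.03*np.cos(y),-.158+.03*np.sin(y)]);print(lab)
t=axis(lab,100.1,.046)
q=p.copy();q[:2]=t[:2]
plan(p,R,[([*t[:2],p[2]],down(10.1)),(t,down(10.1))],20.)
E
```

```text
[ 0.53089908 -0.34049447  0.38368255] 0.28326634408013823 [ 0.40338808 -0.2545533  -3.16840161] [-0.13595217  1.56792565  0.13715263]
big {'c': array([ 0.5485, -0.1583]), 'wh': array([119.8,  64.7]), 'yaw': 20.1, 'z': array([0.038 , 0.0464, 0.0506]), 'n': 1158}
mid {'c': array([0.5043, 0.1712]), 'wh': array([96.6, 57.6]), 'yaw': 5.2, 'z': array([0.0336, 0.0421, 0.0468]), 'n': 822}
small {'c': array([0.5506, 0.0008]), 'wh': array([72.4, 47.4]), 'yaw': 12.8, 'z': array([0.0294, 0.0382, 0.0425]), 'n': 508}
[ 0.57692642 -0.14783786]
[20.0, -0.0, 31.0, 26.0, -0.0, -0.0, -0.0]
[20.0, -0.0, 31.0, 26.0, -0.1, -0.0, -0.0]
[20.0, -0.0, 31.0, 27.0, -0.0, -0.1, -0.1]
-- [ 0.5926 -0.2352  0.3837]
[20.0, 22.0, 0.0, -0.0, -0.0, 0.0, 0.0]
-- [ 0.5926 -0.2352  0.3617]
```

Request:
arm_command(
  motion=[
    [20,0,31,26,0,0,0],
    [20,0,31,26,0,0,0],
    [20,0,31,26,0,0,0],
    [20,21,0,0,0,0,0],
    [20,0,0,0,0,0,0],
  ],
)

```text
clock: 11.12
position: [0.5914, -0.2348, 0.3604]
ee_rot: [-0.136, 1.57, 0.138]
force: [0.4, 0.1, -1.4]
width: 0.284
```

```bash
cat > chk.py <<'E'
from h import *
import sys
t=np.array(eval(sys.argv[1]));zt=float(sys.argv[2])
p,R=pose();f=R.apply([0,1,0]);up=-R.apply([1,0,0])
lens=p+up*(.048-.277)+f*.0395   # handle sits ~1 mm ahead of the pads
b=f*.5-up*.866;s=(lens[2]-zt)/-b[2];hit=lens+s*b
print("tcp",p.round(4),"lens",lens.round(3),"hit",hit.round(4),"dist",round(s,4),"err mm",((hit[:2]-t)*1000).round(1))
print("tool shift",(R.inv().apply([*(t-hit[:2]),0])*1000).round(1))
E
python3 chk.py "[.5769,-.1478]" .046; python3 - <<'E'
from h import *
for c in ["scene","top"]:
  im,P=cloud(c);
  for n in ["scanner_lens","scanner_grip","label_big"]: print(c,n,[(np.round(d["point"],3).tolist(),round(d["p"],2)) for d in pinpoint(c,n)[:3]])
cv2.imwrite("pics/t2.png",cv2.cvtColor(im["frame"],cv2.COLOR_RGB2BGR)[100:300,180:480].repeat(2,0).repeat(2,1))
E
```

```text
tcp [ 0.5914 -0.2348  0.3604] lens [ 0.584 -0.196  0.131] hit [ 0.5747 -0.147   0.046 ] dist 0.0987 err mm [-2.2  0.8]
tool shift [-0.  -1.2  2. ]
scene scanner_lens [([0.521, -0.466, 0.043], 0.89), ([0.642, -0.4, 0.052], 0.87), ([0.588, -0.196, 0.132], 0.65)]
scene scanner_grip [([0.585, -0.236, 0.201], 0.84), ([0.661, -0.428, 0.121], 0.76), ([0.558, -0.47, 0.114], 0.73)]
scene label_big [([0.575, -0.145, 0.046], 0.74)]
top scanner_lens [([0.514, -0.471, 0.045], 0.61), ([0.581, -0.196, 0.133], 0.43)]
top scanner_grip [([0.556, -0.466, 0.118], 0.82), ([0.666, -0.427, 0.118], 0.51), ([0.534, -0.336, 0.004], 0.28)]
top label_big [([0.576, -0.142, 0.046], 0.96)]
```

View pics/t2.png

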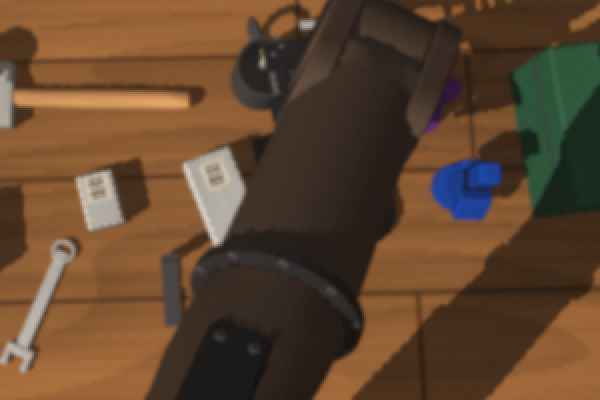

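Request:
arm_command(
  motion=[
    [20,0,-1,2,0,0,0],
    [20,0,0,0,0,0,0],
    [20,0,0,0,0,0,0],
    [20,0,0,0,0,0,0],
    [20,0,0,0,0,0,0],
  ],
)

```text
clock: 12.15
position: [0.594, -0.2361, 0.3622]
ee_rot: [-0.137, 1.566, 0.137]
force: [-0.5, 0.2, -2.7]
width: 0.283
```

Request:
arm_command(
  motion=[
    [20,0,0,0,0,0,0],
    [20,0,0,0,0,0,0],
    [20,0,0,0,0,0,0],
    [20,0,0,0,0,0,0],
    [20,0,0,0,0,0,0],
  ],
)

```text
clock: 12.78
position: [0.594, -0.2362, 0.3622]
ee_rot: [-0.137, 1.566, 0.137]
force: [0.2, -0.4, -2.6]
width: 0.284
```

Request:
arm_command(
  motion=[
    [20,0,0,0,0,0,0],
    [20,0,0,0,0,0,0],
    [20,0,0,0,0,0,0],
    [20,0,0,0,0,0,0],
    [20,0,0,0,0,0,0],
  ],
)

```text
clock: 13.4
position: [0.594, -0.2362, 0.3622]
ee_rot: [-0.137, 1.566, 0.137]
force: [-0.1, -0.4, -1.4]
width: 0.281
```

Request:
arm_command(
  motion=[
    [20,0,0,0,0,0,0],
    [20,0,0,0,0,0,0],
    [20,0,0,0,0,0,0],
    [20,0,0,0,0,0,0],
  ],
)

```text
clock: 13.9
position: [0.594, -0.2362, 0.3622]
ee_rot: [-0.137, 1.566, 0.137]
force: [-0.2, 0.1, -2.0]
width: 0.279
```

```bash
python3 chk.py "[.5769,-.1478]" .046; python3 - <<'E'
from h import *
im,P=cloud("top")
for n,c in dict(mid=(.506,.169),small=(.551,.001)).items(): print(n,rect(P,c,.02,.07))
for n in ["label_small","label_mid"]: print(n,[(np.round(d["point"],3).tolist(),round(d["p"],2)) for d in pinpoint("top",n)[:3]])
p,R=pose()
y=np.radians(12.8);lab=np.array([.5505+.014*np.cos(y),.0007+.014*np.sin(y)]);print(lab)
f=np.radians(100);t=[lab[0]-.0895*np.cos(f),lab[1]-.0895*np.sin(f),.038+.0386+.277]
p,R=plan(p,R,[(t,down(10.1))],20.)
E
```

```text
tcp [ 0.594  -0.2362  0.3622] lens [ 0.587 -0.197  0.133] hit [ 0.5785 -0.1477  0.046 ] dist 0.1007 err mm [1.6 0.1]
tool shift [-0.   0.1 -1.6]
mid {'c': array([0.5043, 0.1707]), 'wh': array([96.3, 56.4]), 'yaw': 4.9, 'z': array([0.0326, 0.042 , 0.0466]), 'n': 829}
small {'c': array([0.5503, 0.0006]), 'wh': array([72.8, 47.3]), 'yaw': 12.8, 'z': array([0.0294, 0.0381, 0.0426]), 'n': 508}
label_small [([0.565, 0.002, 0.035], 0.89), ([0.531, -0.338, 0.003], 0.35)]
label_mid [([0.525, 0.174, 0.043], 0.77)]
[0.56415209 0.00380168]
[20.0, 3.0, 51.0, 4.0, -0.0, -0.0, -0.0]
[20.0, 3.0, 51.0, 4.0, -0.1, -0.0, -0.0]
[20.0, 3.0, 50.0, 4.0, -0.0, -0.0, -0.0]
-- [ 0.5794 -0.0844  0.3532]
```

Big label is read. The mid label comes next, with the small one last.

```bash
python3 - <<'E'
from h import *
p,R=pose()
f=np.radians(100);lab=[.5262,.1726];t=[lab[0]-.0895*np.cos(f),lab[1]-.0895*np.sin(f),.042+.0386+.277]
p,R=plan(p,R,[(t,down(10.1))],20.)
lab=[.5642,.0038];t=[lab[0]-.0895*np.cos(f),lab[1]-.0895*np.sin(f),.038+.0386+.277]
plan(p,R,[(t,down(10.1))],20.)
E
```

```text
[20.0, 1.0, 54.0, 1.0, -0.0, -0.0, -0.0]
[20.0, 1.0, 54.0, 1.0, -0.0, -0.0, -0.0]
[20.0, 1.0, 54.0, 1.0, -0.0, -0.0, -0.0]
[20.0, 1.0, 54.0, 0.0, -0.0, -0.0, -0.0]
[20.0, 0.0, 54.0, 1.0, -0.1, -0.0, -0.0]
[20.0, 1.0, 55.0, 0.0, -0.0, -0.0, -0.0]
-- [0.5416 0.0846 0.3572]
[20.0, 1.0, -43.0, 2.0, -0.0, -0.0, -0.0]
[20.0, 1.0, -43.0, 2.0, -0.0, -0.0, -0.0]
[20.0, 1.0, -43.0, 2.0, -0.0, -0.0, -0.0]
[20.0, 1.0, -44.0, 2.0, -0.0, -0.0, -0.0]
-- [ 0.5797 -0.0844  0.3532]
```

Request:
arm_command(
  motion=[
    [20,1,54,1,0,0,0],
    [20,1,54,1,0,0,0],
    [20,1,54,1,0,0,0],
    [20,1,54,0,0,0,0],
    [20,0,54,1,0,0,0],
  ],
)

```text
clock: 14.68
position: [0.5507, 0.0321, 0.3584]
ee_rot: [-0.136, 1.566, 0.137]
force: [0.6, 0.5, -2.1]
width: 0.286
```

Request:
arm_command(
  motion=[
    [20,1,54,0,0,0,0],
    [20,0,0,0,0,0,0],
    [20,0,0,0,0,0,0],
  ],
)

```text
clock: 15.05
position: [0.5419, 0.0834, 0.3573]
ee_rot: [-0.137, 1.566, 0.137]
force: [0.1, -0.4, -1.8]
width: 0.28
```

```bash
python3 chk.py "[.5262,.1726]" .042; python3 - <<'E'
from h import *
im,P=cloud("top")
print(rect(P,(.504,.171),.02,.07),rect(P,(.55,0),.02,.07))
for c in ["scene","top"]:
  get_image(c)
  for n in ["scanner_lens","label_mid"]: print(c,n,[(np.round(d["point"],3).tolist(),round(d["p"],2)) for d in pinpoint(c,n)[:3]])
E
```

```text
tcp [0.5419 0.0834 0.3573] lens [0.535 0.122 0.128] hit [0.5265 0.1712 0.042 ] dist 0.0996 err mm [ 0.3 -1.4]
tool shift [-0.   1.4 -0.1]
None {'c': array([0.5503, 0.0006]), 'wh': array([72.5, 47.3]), 'yaw': 12.8, 'z': array([0.0299, 0.0381, 0.0425]), 'n': 504}
scene scanner_lens [([0.539, 0.121, 0.131], 0.98), ([0.519, -0.467, 0.043], 0.73), ([0.64, -0.397, 0.05], 0.63)]
scene label_mid [([0.529, 0.175, 0.041], 0.93)]
top scanner_lens [([0.642, -0.4, 0.043], 0.9), ([0.519, -0.468, 0.044], 0.68)]
top label_mid []
```

Request:
arm_command(
  motion=[
    [20,0,1,0,0,0,0],
    [20,0,0,0,0,0,0],
    [20,0,0,0,0,0,0],
    [20,0,0,0,0,0,0],
    [20,0,0,0,0,0,0],
  ],
)

```text
clock: 16.02
position: [0.5417, 0.0846, 0.3572]
ee_rot: [-0.137, 1.566, 0.137]
force: [-0.4, 0.5, -2.2]
width: 0.282
```

Request:
arm_command(
  motion=[
    [20,0,0,0,0,0,0],
    [20,0,0,0,0,0,0],
    [20,0,0,0,0,0,0],
    [20,0,0,0,0,0,0],
    [20,0,0,0,0,0,0],
  ],
)

```text
clock: 16.65
position: [0.5417, 0.0846, 0.3572]
ee_rot: [-0.137, 1.566, 0.137]
force: [-0.9, -0.3, -2.3]
width: 0.28
```

Request:
arm_command(
  motion=[
    [20,0,0,0,0,0,0],
    [20,0,0,0,0,0,0],
    [20,0,0,0,0,0,0],
    [20,0,0,0,0,0,0],
    [20,0,0,0,0,0,0],
  ],
)

```text
clock: 17.27
position: [0.5417, 0.0846, 0.3572]
ee_rot: [-0.137, 1.566, 0.137]
force: [0.5, -0.0, -2.6]
width: 0.282
```

Request:
arm_command(
  motion=[
    [20,0,0,0,0,0,0],
    [20,0,0,0,0,0,0],
    [20,0,0,0,0,0,0],
    [20,0,0,0,0,0,0],
  ],
)

```text
clock: 17.77
position: [0.5417, 0.0846, 0.3572]
ee_rot: [-0.137, 1.566, 0.137]
force: [0.7, 0.1, -2.7]
width: 0.279
```

Request:
arm_command(
  motion=[
    [20,1,-43,2,0,0,0],
    [20,1,-43,2,0,0,0],
    [20,1,-43,2,0,0,0],
    [20,1,-44,2,0,0,0],
    [20,0,0,0,0,0,0],
  ],
)

```text
clock: 18.4
position: [0.5795, -0.0889, 0.3534]
ee_rot: [-0.134, 1.566, 0.13]
force: [0.2, 1.0, -2.4]
width: 0.282
```

```bash
python3 chk.py "[.5642,.0038]" .038; python3 - <<'E'
from h import *
im,P=cloud("top")
print(rect(P,(.504,.171),.02,.07),rect(P,(.55,0),.02,.07))
for c in ["scene","top"]:
  get_image(c)
  for n in ["scanner_lens","label_small"]: print(c,n,[(np.round(d["point"],3).tolist(),round(d["p"],2)) for d in pinpoint(c,n)[:3]])
E
```

```text
tcp [ 0.5795 -0.0889  0.3534] lens [ 0.573 -0.051  0.124] hit [ 0.5648 -0.0017  0.038 ] dist 0.0995 err mm [ 0.6 -5.5]
tool shift [-0.   5.6  0.3]
{'c': array([0.5041, 0.1707]), 'wh': array([96.1, 57. ]), 'yaw': 5.1, 'z': array([0.0336, 0.042 , 0.0467]), 'n': 828} {'c': array([0.5677, 0.02  ]), 'wh': array([29.9, 16.1]), 'yaw': -2.1, 'z': array([0.0305, 0.038 , 0.042 ]), 'n': 62}
scene scanner_lens [([0.521, -0.465, 0.044], 0.95), ([0.64, -0.398, 0.05], 0.75)]
scene label_small [([0.577, -0.087, 0.194], 0.74), ([0.574, -0.147, 0.046], 0.62), ([0.564, 0.004, 0.04], 0.5)]
top scanner_lens [([0.518, -0.468, 0.044], 0.72), ([0.639, -0.396, 0.043], 0.6)]
top label_small [([0.567, 0.332, 0.008], 0.55), ([0.577, -0.145, 0.048], 0.29)]
```

Request:
arm_command(
  motion=[
    [20,0,0,0,0,0,0],
    [20,0,0,0,0,0,0],
  ],
)

```text
clock: 19.0
position: [0.5795, -0.0841, 0.3533]
ee_rot: [-0.137, 1.566, 0.137]
force: [0.7, 0.8, -2.4]
width: 0.282
```

```bash
python3 chk.py "[.5642,.0038]" .038
```

```text
tcp [ 0.5795 -0.0841  0.3533] lens [ 0.573 -0.045  0.124] hit [0.564  0.0039 0.038 ] dist 0.0996 err mm [-0.2  0.1]
tool shift [-0.  -0.1  0.1]
```

Request:
arm_command(
  motion=[
    [20,0,0,0,0,0,0],
    [20,0,0,0,0,0,0],
    [20,0,0,0,0,0,0],
    [20,0,0,0,0,0,0],
    [20,0,0,0,0,0,0],
  ],
)

```text
clock: 19.62
position: [0.5795, -0.0844, 0.3532]
ee_rot: [-0.137, 1.566, 0.137]
force: [-0.6, -0.1, -2.4]
width: 0.278
```

Request:
arm_command(
  motion=[
    [20,0,0,0,0,0,0],
    [20,0,0,0,0,0,0],
    [20,0,0,0,0,0,0],
    [20,0,0,0,0,0,0],
    [20,0,0,0,0,0,0],
  ],
)

```text
clock: 20.25
position: [0.5796, -0.0844, 0.3532]
ee_rot: [-0.137, 1.566, 0.137]
force: [-0.4, 0.4, -2.3]
width: 0.286
```

Request:
arm_command(
  motion=[
    [20,0,0,0,0,0,0],
    [20,0,0,0,0,0,0],
    [20,0,0,0,0,0,0],
    [20,0,0,0,0,0,0],
    [20,0,0,0,0,0,0],
  ],
)

```text
clock: 20.88
position: [0.5795, -0.0844, 0.3532]
ee_rot: [-0.137, 1.566, 0.137]
force: [-0.1, 0.4, -2.2]
width: 0.281
```

Request:
arm_command(
  motion=[
    [20,0,0,0,0,0,0],
    [20,0,0,0,0,0,0],
    [20,0,0,0,0,0,0],
    [20,0,0,0,0,0,0],
  ],
)

```text
clock: 21.38
position: [0.5795, -0.0844, 0.3532]
ee_rot: [-0.137, 1.566, 0.137]
force: [0.2, -0.2, -2.8]
width: 0.28
```

```bash
python3 chk.py "[.5642,.0038]" .038; python3 - <<'E'
from h import *
p,R=pose()
im,P=cloud("top")
m=(P[...,2]>.011)&(P[...,2]<.02)&(np.hypot(P[...,0]-.531,P[...,1]+.34)<.07)
c,r=cv2.minEnclosingCircle((P[m][:,:2]*1000).astype(np.float32));print("dish",c,r,pinpoint("top","dish_in")[:1])
plan(p,R,[([.531,-.3405,.386],down(10.1)),([.531,-.3405,.29],down(10.1))],20.)
E
```

```text
tcp [ 0.5795 -0.0844  0.3532] lens [ 0.573 -0.045  0.124] hit [0.5641 0.0036 0.038 ] dist 0.0996 err mm [-0.1 -0.2]
tool shift [0.  0.2 0.2]
dish (529.3445434570312, -339.75128173828125) 47.975860595703125 [{'point': [0.6903, 0.0096, 0.0037], 'p': 0.61}]
[20.0, -7.0, -49.0, -18.0, -0.0, -0.0, -0.0]
[20.0, -6.0, -49.0, -19.0, -0.0, -0.0, -0.0]
[20.0, -7.0, -49.0, -18.0, -0.0, -0.0, -0.0]
[20.0, -6.0, -48.0, -19.0, -0.1, -0.0, -0.0]
[20.0, -7.0, -49.0, -18.0, -0.0, -0.0, -0.0]
-- [ 0.5312 -0.3406  0.3862]
[20.0, 48.0, 0.0, -0.0, -0.0, -0.0, -0.0]
[20.0, 48.0, 0.0, -0.0, -0.0, -0.0, -0.0]
-- [ 0.5312 -0.3406  0.2902]
```

Request:
arm_command(
  motion=[
    [20,-7,-49,-18,0,0,0],
    [20,-6,-49,-19,0,0,0],
    [20,-7,-49,-18,0,0,0],
    [20,-6,-48,-19,0,0,0],
    [20,-7,-49,-19,0,0,0],
  ],
)

```text
clock: 22.1
position: [0.5298, -0.3423, 0.3864]
ee_rot: [-0.137, 1.566, 0.137]
force: [0.3, -0.4, -2.9]
width: 0.283
```

Request:
arm_command(
  motion=[
    [20,0,0,0,0,0,0],
    [20,0,0,0,0,0,0],
    [20,48,0,0,0,0,0],
    [20,48,0,0,0,0,0],
    [20,0,0,0,0,0,0],
  ],
)

```text
clock: 22.72
position: [0.5301, -0.3383, 0.2874]
ee_rot: [-0.135, 1.571, 0.142]
force: [-0.4, 0.1, -1.6]
width: 0.278
```

Request:
arm_command(
  motion=[
    [20,2,0,0,0,0,0],
    [20,2,0,0,0,0,0],
    [20,1,0,0,0,0,0],
    [20,0,0,0,0,0,0],
  ],
)

```text
clock: 23.22
position: [0.5303, -0.3408, 0.2858]
ee_rot: [-0.137, 1.566, 0.136]
force: [-0.4, 0.2, -1.5]
width: 0.283
```

Lower it a little more until contact.

Request:
arm_command(
  motion=[
    [20,1,0,0,0,0,0],
    [20,0.5,0,0,0,0,0],
    [20,0,0,0,0,0,0],
  ],
)

```text
clock: 23.6
position: [0.5302, -0.3408, 0.2836]
ee_rot: [-0.137, 1.567, 0.137]
force: [-0.0, -0.3, -2.0]
width: 0.28
```

Request:
arm_command(
  motion=[
    [20,0.5,0,0,0,0,0],
    [20,0,0,0,0,0,0],
  ],
)

```text
clock: 23.85
position: [0.5302, -0.3408, 0.2832]
ee_rot: [-0.137, 1.567, 0.137]
force: [0.1, -0.3, -2.0]
width: 0.282
```

Request:
arm_command(
  motion=[
    [20,0.5,0,0,0,0,0],
    [20,0,0,0,0,0,0],
    [20,0.5,0,0,0,0,0],
    [20,0,0,0,0,0,0],
  ],
)

```text
clock: 24.35
position: [0.5302, -0.341, 0.283]
ee_rot: [-0.137, 1.566, 0.136]
force: [-1.0, 1.4, 6.5]
width: 0.279
```

Request:
arm_command(
  motion=[
    [20,0.5,0,0,0,0,0],
    [20,0,0,0,0,0,0],
  ],
)

```text
clock: 24.6
position: [0.5302, -0.3412, 0.2829]
ee_rot: [-0.137, 1.565, 0.136]
force: [-2.4, 1.1, 11.0]
width: 0.28
```

Request:
arm_command(
  motion=[
    [20,-0.7,0,0,0,0,0],
    [60,0,0,0,0,0,0],
    [85,0,0,0,0,0,0],
    [85,0,0,0,0,0,0],
    [85,0,0,0,0,0,0],
  ],
)

```text
clock: 25.22
position: [0.5302, -0.3408, 0.2823]
ee_rot: [-0.137, 1.567, 0.137]
force: [1.0, -0.7, -0.0]
width: 0.668
```

Request:
arm_command(
  motion=[
    [85,0,0,0,0,0,0],
    [85,-20,0,0,0,0,0],
    [85,-40,0,0,0,0,0],
    [85,-40,0,0,0,0,0],
    [85,0,0,0,0,0,0],
  ],
)

```text
clock: 25.85
position: [0.5307, -0.3416, 0.3858]
ee_rot: [-0.139, 1.561, 0.134]
force: [-0.0, 1.2, -0.5]
width: 0.924
```

```bash
python3 - <<'E'
from h import *
p,R=pose();print(p)
im,P=cloud("top")
for n,c in dict(big=(.549,-.16),mid=(.506,.169),small=(.551,.001)).items(): print(n,rect(P,c,.02,.07))
im,P=cloud("wrist");print("scan",rect(P,(.531,-.34),.138,.156,.035))
Q=down(109.9);a=.03*Q.apply([0,1,0])
plan(p,R,[([.5486,-.1583,.34],Q)],85.)
E
```

```text
[ 0.530718   -0.34163896  0.38581465]
big {'c': array([ 0.5487, -0.158 ]), 'wh': array([120.2,  65. ]), 'yaw': 20.1, 'z': array([0.0378, 0.0463, 0.0505]), 'n': 1152}
mid {'c': array([0.5042, 0.1708]), 'wh': array([95.8, 56.4]), 'yaw': 5.0, 'z': array([0.0327, 0.042 , 0.0464]), 'n': 824}
small {'c': array([0.5503, 0.0007]), 'wh': array([72.6, 47.4]), 'yaw': 12.8, 'z': array([0.0297, 0.0379, 0.0428]), 'n': 506}
scan {'c': array([ 0.5311, -0.3398]), 'wh': array([25.7, 25.2]), 'yaw': 8.9, 'z': array([0.1429, 0.1461, 0.1473]), 'n': 891}
[85.0, 4.0, 15.0, 4.0, -8.3, 0.0, 0.0]
[85.0, 4.0, 14.0, 6.0, -8.3, -0.0, 0.0]
[85.0, 4.0, 13.0, 8.0, -8.3, -0.0, 0.0]
[85.0, 4.0, 12.0, 10.0, -8.3, -0.0, 0.0]
[85.0, 4.0, 10.0, 12.0, -8.3, -0.0, 0.0]
[85.0, 4.0, 8.0, 13.0, -8.3, -0.0, 0.0]
[85.0, 4.0, 6.0, 14.0, -8.4, -0.0, 0.1]
[85.0, 3.0, 4.0, 15.0, -8.3, -0.0, 0.0]
[85.0, 4.0, 2.0, 15.0, -8.4, -0.0, 0.1]
[85.0, 3.0, 0.0, 15.0, -8.3, -0.0, 0.0]
[85.0, 4.0, -2.0, 15.0, -8.4, -0.1, 0.0]
[85.0, 3.0, -4.0, 15.0, -8.3, -0.0, 0.1]
-- [ 0.5488 -0.1586  0.3405]
```

Request:
arm_command(
  motion=[
    [85,4,15,4,-8.3,0,0],
    [85,4,14,6,-8.3,0,0],
    [85,4,13,8,-8.3,0,0],
    [85,4,12,10,-8.3,0,0],
    [85,4,10,12,-8.3,0,0],
  ],
)

```text
clock: 26.58
position: [0.537, -0.2631, 0.3607]
ee_rot: [-0.703, 1.455, 0.707]
force: [-0.1, 0.1, 0.4]
width: 0.925
```

Request:
arm_command(
  motion=[
    [85,4,8,13,-8.3,0,0],
    [85,4,6,14,-8.4,0,0],
    [85,3,4,15,-8.3,0,0],
    [85,4,2,15,-8.4,0,0],
    [85,3,0,15,-8.3,0,0],
  ],
)

```text
clock: 27.2
position: [0.5454, -0.1874, 0.3427]
ee_rot: [-1.252, 1.181, 1.256]
force: [0.0, -0.9, -0.2]
width: 0.923
```

Request:
arm_command(
  motion=[
    [85,4,-2,15,-8.4,0,0],
    [85,3,-4,15,-8.3,0,0],
    [85,0,0,0,0,0,0],
    [85,0,0,0,0,0,0],
  ],
)

```text
clock: 27.7
position: [0.5477, -0.1583, 0.3368]
ee_rot: [-1.457, 1.028, 1.458]
force: [-0.2, 0.6, 0.1]
width: 0.926
```

```bash
python3 - <<'E'
from h import *
im,P=cloud("wrist")
p,R=pose();print(p,arm.observe()["joints"])
r=rect(P,(.5486,-.1583),.03,.06,.09);print(r)
r2=rect(P,(.5486,-.1583),.0445,.06,.09);print("lid",r2)
im2,P2=cloud("top");print(rect(P2,(.531,-.34),.12,.16,.05))
c=np.array([.5487,-.1580])
plan(p,R,[([*c,.26],down(109.9)),([*c,.184],down(109.9))],85.)
E
```

```text
[ 0.54774428 -0.15851059  0.3370369 ] [ 0.21061063  0.41326882 -0.03096016  1.79105602  0.0158784   0.93818306
  2.08680932]
{'c': array([ 0.5487, -0.1579]), 'wh': array([118.4,  64.1]), 'yaw': 19.7, 'z': array([0.0396, 0.0464, 0.0477]), 'n': 6651}
lid {'c': array([ 0.5493, -0.1576]), 'wh': array([113.3,  58.1]), 'yaw': 19.6, 'z': array([0.0454, 0.0465, 0.0477]), 'n': 5947}
{'c': array([ 0.5305, -0.3414]), 'wh': array([26.9, 26.2]), 'yaw': -80.2, 'z': array([0.1274, 0.1456, 0.1499]), 'n': 144}
[85.0, 39.0, -1.0, 0.0, -0.1, 0.0, -0.0]
[85.0, 38.0, -0.0, 0.0, -0.1, 0.0, -0.0]
-- [ 0.5486 -0.1582  0.26  ]
[85.0, 38.0, -0.0, 0.0, -0.0, 0.0, -0.0]
[85.0, 38.0, -0.0, 0.0, -0.0, 0.0, -0.0]
-- [ 0.5486 -0.1582  0.184 ]
```

Request:
arm_command(
  motion=[
    [85,39,-1,0,0,0,0],
    [85,38,0,0,0,0,0],
    [85,38,0,0,0,0,0],
    [85,37,0,0,0,0,0],
    [85,0,0,0,0,0,0],
  ],
)

```text
clock: 28.42
position: [0.5477, -0.1576, 0.1832]
ee_rot: [-1.455, 1.028, 1.463]
force: [-0.1, -0.2, 0.3]
width: 0.925
```

Request:
arm_command(
  motion=[
    [55,0,0,0,0,0,0],
    [55,0,0,0,0,0,0],
    [55,0,0,0,0,0,0],
    [55,0,0,0,0,0,0],
    [55,0,0,0,0,0,0],
  ],
  newtons=40,
)

```text
clock: 29.05
position: [0.5495, -0.1575, 0.1869]
ee_rot: [-1.462, 1.024, 1.457]
force: [-1.8, -0.4, 7.6]
width: 0.692
```

```bash
python3 - <<'E'
from h import *
p,R=pose();z=R.as_matrix()[:,2];print(p,np.degrees(np.arctan2(z[1],z[0])),arm.observe()["width"]*91.8, "along",R.inv().apply(np.array([.549,-.1578,p[2]])-p)*1000)
E
```

```text
[ 0.5495203  -0.15750722  0.1869171 ] 109.85603607393038 63.5636441633621 along [-0.00109784  0.58880775 -0.09864826]
```

Request:
arm_command(
  motion=[
    [55,-20,0,0,0,0,0],
    [55,-40,0,0,0,0,0],
    [55,-40,0,0,0,0,0],
    [55,0,0,0,0,0,0],
    [55,0,0,0,0,0,0],
  ],
)

```text
clock: 29.68
position: [0.5483, -0.1572, 0.2848]
ee_rot: [-1.459, 1.025, 1.461]
force: [-0.5, -0.2, -4.5]
width: 0.698
```

```bash
python3 - <<'E'
from h import *
p,R=pose();print(p,arm.observe()["width"]*91.8,arm.observe()["force"])
im,P=cloud("top")
for n,c in dict(mid=(.506,.169),small=(.551,.001)).items(): print(n,rect(P,c,.02,.07))
b=rect(P,(.569,.332),.006,.03,.12);print("board",b)
im,W=cloud("wrist");print("held",rect(W,p[:2],p[2]-.159+.005,p[2]-.159+.04,.09))
Q=down(76.5)
plan(p,R,[([.5684,.3325,p[2]],Q)],55.)
E
```

```text
[ 0.54832574 -0.15716121  0.28482584] 64.04575035390336 [-0.47818391 -0.20112849 -4.54712567]
mid {'c': array([0.5042, 0.1708]), 'wh': array([95.9, 56.8]), 'yaw': 4.8, 'z': array([0.0333, 0.0419, 0.0465]), 'n': 810}
small {'c': array([0.5505, 0.0007]), 'wh': array([72.4, 47.4]), 'yaw': 12.8, 'z': array([0.0294, 0.0381, 0.0427]), 'n': 504}
board {'c': array([0.5682, 0.3321]), 'wh': array([159.9, 102.4]), 'yaw': -13.7, 'z': array([0.0084, 0.0125, 0.0169]), 'n': 2277}
held {'c': array([ 0.5203, -0.1664]), 'wh': array([98.5, 63.1]), 'yaw': -70.5, 'z': array([0.1362, 0.1437, 0.1451]), 'n': 16533}
[55.0, 0.0, -21.0, 50.0, 3.7, 0.0, -0.0]
[55.0, 0.0, -17.0, 52.0, 3.7, 0.0, -0.0]
[55.0, 0.0, -14.0, 53.0, 3.7, 0.0, -0.0]
[55.0, 0.0, -10.0, 53.0, 3.7, 0.0, -0.0]
[55.0, 0.0, -7.0, 54.0, 3.7, 0.0, -0.0]
[55.0, 0.0, -4.0, 54.0, 3.7, 0.0, -0.0]
[55.0, 0.0, 0.0, 55.0, 3.7, 0.0, -0.0]
[55.0, 0.0, 4.0, 54.0, 3.7, 0.0, -0.0]
[55.0, 0.0, 7.0, 54.0, 3.8, 0.0, -0.1]
-- [0.568  0.3323 0.2849]
```

Request:
arm_command(
  motion=[
    [55,0,-21,50,3.7,0,0],
    [55,0,-17,52,3.7,0,0],
    [55,0,-14,53,3.7,0,0],
    [55,0,-10,53,3.7,0,0],
    [55,0,-7,54,3.7,0,0],
  ],
)

```text
clock: 30.4
position: [0.5592, 0.1162, 0.2841]
ee_rot: [-1.225, 1.201, 1.226]
force: [0.8, -0.0, -3.3]
width: 0.693
```

Request:
arm_command(
  motion=[
    [55,0,-4,54,3.7,0,0],
    [55,0,0,55,3.7,0,0],
    [55,0,4,54,3.7,0,0],
    [55,0,7,54,3.7,0,0],
    [55,0,0,0,0,0,0],
  ],
)

```text
clock: 31.02
position: [0.5663, 0.3386, 0.2834]
ee_rot: [-1.037, 1.309, 1.043]
force: [-0.0, -0.7, -5.0]
width: 0.694
```

Request:
arm_command(
  motion=[
    [55,0,0,0,0,0,0],
    [55,40,0,0,0,0,0],
    [55,30,0,0,0,0,0],
    [55,0,0,0,0,0,0],
    [55,0,0,0,0,0,0],
  ],
)

```text
clock: 31.65
position: [0.5694, 0.3314, 0.2164]
ee_rot: [-1.034, 1.311, 1.033]
force: [0.1, 0.5, -4.3]
width: 0.699
```

```bash
python3 - <<'E'
from h import *
p,R=pose();print(p,arm.observe()["width"]*91.8,arm.observe()["force"])
plan(p,R,[([.5683,.3323,.199],down(76.4))],55.)
im,P=cloud("top");print("top held",rect(P,(.568,.332),.03,.09,.09))
E
```

```text
[0.56935998 0.33135461 0.21638025] 64.15283806295928 [ 0.10146138  0.52262144 -4.28153167]
[55.0, 17.0, 1.0, 1.0, 0.1, 0.0, 0.0]
-- [0.5686 0.3326 0.1994]
top held {'c': array([0.5236, 0.3397]), 'wh': array([62.1, 31. ]), 'yaw': 76.2, 'z': array([0.0418, 0.0746, 0.0796]), 'n': 330}
```

Request:
arm_command(
  motion=[
    [55,16,1,1,0,0,0],
    [55,0,0,0,0,0,0],
    [55,1,0,0,0,0,0],
    [55,0,0,0,0,0,0],
  ],
)

```text
clock: 32.2
position: [0.5677, 0.3335, 0.1989]
ee_rot: [-1.035, 1.311, 1.035]
force: [-3.1, -1.2, 3.0]
width: 0.696
```

Request:
arm_command(
  motion=[
    [55,1,0,0,0,0,0],
    [55,0,0,0,0,0,0],
  ],
)

```text
clock: 32.45
position: [0.5677, 0.3334, 0.1989]
ee_rot: [-1.035, 1.311, 1.035]
force: [-6.6, -4.2, 12.8]
width: 0.696
```

Request:
arm_command(
  motion=[
    [55,1,0,0,0,0,0],
    [55,0,0,0,0,0,0],
  ],
)

```text
clock: 32.7
position: [0.5677, 0.3334, 0.1988]
ee_rot: [-1.034, 1.31, 1.035]
force: [-9.0, -5.3, 21.9]
width: 0.699
```

Landed. Release, rise, and check. Then measure the mid tin.

Request:
arm_command(
  motion=[
    [55,-1.5,0,0,0,0,0],
    [88,0,0,0,0,0,0],
    [88,0,0,0,0,0,0],
    [88,0,0,0,0,0,0],
    [88,0,0,0,0,0,0],
  ],
)

```text
clock: 33.33
position: [0.5679, 0.3334, 0.1978]
ee_rot: [-1.035, 1.311, 1.035]
force: [-0.6, 0.3, 0.7]
width: 0.956
```

Request:
arm_command(
  motion=[
    [88,-30,0,0,0,0,0],
    [88,-50,0,0,0,0,0],
    [88,-50,0,0,0,0,0],
    [88,0,0,0,0,0,0],
    [88,0,0,0,0,0,0],
  ],
)

```text
clock: 33.95
position: [0.5677, 0.3333, 0.3276]
ee_rot: [-1.035, 1.311, 1.035]
force: [-0.3, -0.9, -0.6]
width: 0.961
```

```bash
python3 - <<'E'
from h import *
p,R=pose();print(p)
im,W=cloud("wrist");print("w lid",rect(W,(.568,.332),.055,.07,.09),"body",rect(W,(.568,.332),.03,.07,.09))
b=rect(W,(.568,.332),.005,.02,.13);print("w board",b)
im,P=cloud("top")
print("t lid",rect(P,(.568,.332),.03,.08,.09))
for n,c in dict(mid=(.506,.169),small=(.551,.001)).items(): print(n,rect(P,c,.02,.07))
cv2.imwrite("pics/w3.png",cv2.cvtColor(get_image("wrist")["frame"],cv2.COLOR_RGB2BGR))
E
```

```text
[0.56765831 0.33328882 0.32764136]
w lid {'c': array([0.567 , 0.3344]), 'wh': array([114.1,  58. ]), 'yaw': -13.5, 'z': array([0.0574, 0.0585, 0.0596]), 'n': 6958} body {'c': array([0.566 , 0.3347]), 'wh': array([118. ,  64.1]), 'yaw': -13.5, 'z': array([0.0514, 0.0584, 0.0596]), 'n': 7815}
w board {'c': array([0.5696, 0.3337]), 'wh': array([160.4, 100.2]), 'yaw': -13.6, 'z': array([0.0113, 0.0124, 0.0137]), 'n': 4585}
t lid {'c': array([0.5234, 0.3426]), 'wh': array([64.7, 34.9]), 'yaw': 73.8, 'z': array([0.0434, 0.0576, 0.062 ]), 'n': 330}
mid {'c': array([0.5043, 0.1707]), 'wh': array([96. , 57.2]), 'yaw': 4.3, 'z': array([0.0329, 0.0422, 0.0469]), 'n': 830}
small {'c': array([0.5502, 0.0007]), 'wh': array([72.4, 47.4]), 'yaw': 12.8, 'z': array([0.0296, 0.0381, 0.0428]), 'n': 507}
```

View pics/w3.png

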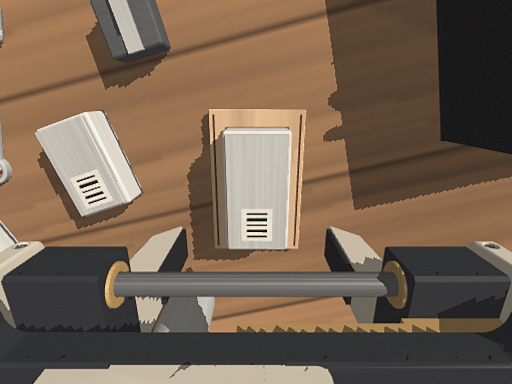

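```bash
python3 - <<'E'
from h import *
p,R=pose()
plan(p,R,[([.5043,.1707,.32],down(94.9))],88.)
E
```

```text
[88.0, 2.0, 6.0, -43.0, -4.6, -0.0, -0.0]
[88.0, 2.0, 9.0, -43.0, -4.6, -0.0, -0.0]
[88.0, 1.0, 13.0, -42.0, -4.6, -0.0, -0.1]
[88.0, 2.0, 16.0, -40.0, -4.5, -0.1, -0.0]
-- [0.5044 0.1706 0.3197]
```

Request:
arm_command(
  motion=[
    [88,2,6,-43,-4.6,0,0],
    [88,2,9,-43,-4.6,0,0],
    [88,2,13,-42,-4.6,0,0],
    [88,2,16,-40,-4.6,0,0],
    [88,0,0,0,0,0,0],
  ],
)

```text
clock: 34.72
position: [0.5038, 0.1672, 0.3189]
ee_rot: [-1.271, 1.173, 1.271]
force: [0.4, 1.0, 0.7]
width: 0.958
```

Request:
arm_command(
  motion=[
    [88,0,0,0,0,0,0],
    [88,0,0,0,0,0,0],
  ],
)

```text
clock: 34.98
position: [0.505, 0.172, 0.3196]
ee_rot: [-1.273, 1.166, 1.274]
force: [-0.2, -0.8, 0.4]
width: 0.956
```

```bash
python3 - <<'E'
from h import *
p,R=pose();print(p)
im,W=cloud("wrist");r=rect(W,(.504,.171),.0405,.06,.09);print("lid",r,rect(W,(.504,.171),.027,.06,.09))
im,P=cloud("top")
print("stack",rect(P,(.568,.332),.03,.08,.09))
plan(p,R,[([*r["c"],.24],down(90+r["yaw"])),([*r["c"],.182],down(90+r["yaw"]))],88.)
E
```

```text
[0.50497484 0.17199778 0.31963997]
lid {'c': array([0.5052, 0.172 ]), 'wh': array([89.1, 50. ]), 'yaw': 4.8, 'z': array([0.0414, 0.0426, 0.0437]), 'n': 4395} {'c': array([0.5044, 0.1717]), 'wh': array([94.4, 56.1]), 'yaw': 4.8, 'z': array([0.0354, 0.0424, 0.0436]), 'n': 5078}
stack None
[88.0, 40.0, -0.0, -0.0, 0.1, 0.0, -0.0]
[88.0, 40.0, -0.0, -0.0, 0.1, 0.0, -0.0]
-- [0.505  0.172  0.2396]
[88.0, 29.0, -0.0, -0.0, 0.0, 0.0, -0.0]
[88.0, 29.0, -0.0, -0.0, 0.0, 0.0, -0.0]
-- [0.505  0.172  0.1816]
```

Request:
arm_command(
  motion=[
    [88,40,0,0,0,0,0],
    [88,40,0,0,0,0,0],
    [88,29,0,0,0,0,0],
    [88,28,0,0,0,0,0],
    [88,0,0,0,0,0,0],
  ],
)

```text
clock: 35.7
position: [0.504, 0.1711, 0.1812]
ee_rot: [-1.273, 1.17, 1.276]
force: [-1.0, 0.2, 1.0]
width: 0.955
```

Request:
arm_command(
  motion=[
    [45,0,0,0,0,0,0],
    [45,0,0,0,0,0,0],
    [45,0,0,0,0,0,0],
    [45,0,0,0,0,0,0],
    [45,0,0,0,0,0,0],
  ],
)

```text
clock: 36.33
position: [0.505, 0.171, 0.1836]
ee_rot: [-1.273, 1.166, 1.272]
force: [-1.4, -0.4, 6.4]
width: 0.608
```

Request:
arm_command(
  motion=[
    [45,0,0,0,0,0,0],
    [45,-20,0,0,0,0,0],
    [45,-50,0,0,0,0,0],
    [45,-50,0,0,0,0,0],
    [45,0,0,0,0,0,0],
  ],
)

```text
clock: 36.95
position: [0.5058, 0.1712, 0.3064]
ee_rot: [-1.274, 1.161, 1.269]
force: [0.6, 1.1, -3.1]
width: 0.61
```

```bash
python3 - <<'E'
from h import *
p,R=pose();print(p,arm.observe()["width"]*91.8,arm.observe()["force"])
im,W=cloud("wrist");r=rect(W,p[:2]+[.0,.0],p[2]-.159+.010,p[2]-.159+.035,.09);print("held",r)
im,P=cloud("top");print("stack",rect(P,(.568,.332),.03,.08,.09),"small",rect(P,(.551,.001),.02,.07))
plan(p,R,[([.567,.3343,.30],down(76.5))],45.)
E
```

```text
[0.50584538 0.17117986 0.30643986] 56.02577255297841 [ 0.55132745  1.0764981  -3.12569427]
held {'c': array([0.484 , 0.1702]), 'wh': array([86.4, 49.1]), 'yaw': -85.2, 'z': array([0.1586, 0.165 , 0.1679]), 'n': 10560}
stack {'c': array([0.6264, 0.3441]), 'wh': array([14.2,  7.5]), 'yaw': 85.9, 'z': array([0.0479, 0.0561, 0.0599]), 'n': 15} small {'c': array([0.5503, 0.0006]), 'wh': array([72.4, 47.4]), 'yaw': 13.0, 'z': array([0.0297, 0.038 , 0.0426]), 'n': 505}
[45.0, 2.0, -19.0, 39.0, 4.6, 0.0, 0.1]
[45.0, 2.0, -15.0, 41.0, 4.6, 0.1, 0.1]
[45.0, 1.0, -12.0, 42.0, 4.6, 0.0, 0.1]
[45.0, 2.0, -9.0, 42.0, 4.7, 0.1, 0.0]
-- [0.5666 0.3339 0.3   ]
```

Request:
arm_command(
  motion=[
    [45,2,-19,39,4.6,0,0],
    [45,2,-15,41,4.6,0,0],
    [45,1,-12,42,4.6,0,0],
    [45,2,-9,42,4.7,0,0],
    [45,0,0,0,0,0,0],
  ],
)

```text
clock: 37.67
position: [0.5644, 0.3374, 0.2928]
ee_rot: [-1.035, 1.313, 1.038]
force: [-0.4, -0.7, -2.9]
width: 0.613
```

Request:
arm_command(
  motion=[
    [45,0,0,0,0,0,0],
    [45,20,0,0,0,0,0],
    [45,20,0,0,0,0,0],
    [45,0,0,0,0,0,0],
    [45,0,0,0,0,0,0],
  ],
)

```text
clock: 38.3
position: [0.5657, 0.3328, 0.2564]
ee_rot: [-1.033, 1.312, 1.033]
force: [-0.5, 0.2, -2.7]
width: 0.609
```

```bash
python3 - <<'E'
from h import *
p,R=pose();print(p,arm.observe()["width"]*91.8,arm.observe()["force"])
plan(p,R,[([.567,.3343,.245],down(76.5))],45.)
E
```

```text
[0.56569479 0.33279109 0.25637677] 55.88476708170962 [-0.51919483  0.22382395 -2.66418329]
[45.0, 11.0, -1.0, 2.0, -0.1, -0.0, 0.0]
-- [0.5671 0.3345 0.2454]
```

Request:
arm_command(
  motion=[
    [45,11,-1,2,0,0,0],
    [45,0,0,0,0,0,0],
    [45,0,0,0,0,0,0],
    [45,1,0,0,0,0,0],
    [45,0,0,0,0,0,0],
  ],
)

```text
clock: 38.92
position: [0.5669, 0.3353, 0.244]
ee_rot: [-1.033, 1.312, 1.033]
force: [0.3, -0.0, -3.1]
width: 0.607
```

Request:
arm_command(
  motion=[
    [45,1,0,0,0,0,0],
    [45,0,0,0,0,0,0],
  ],
)

```text
clock: 39.17
position: [0.5668, 0.3352, 0.2429]
ee_rot: [-1.034, 1.312, 1.034]
force: [0.9, 0.7, -2.8]
width: 0.604
```

Request:
arm_command(
  motion=[
    [45,1,0,0,0,0,0],
    [45,0,0,0,0,0,0],
  ],
)

```text
clock: 39.42
position: [0.5669, 0.3353, 0.2418]
ee_rot: [-1.033, 1.312, 1.034]
force: [0.2, 0.2, -2.5]
width: 0.607
```

Request:
arm_command(
  motion=[
    [45,0,0,-1,0,0,0],
    [45,0.5,0,0,0,0,0],
    [45,0,0,0,0,0,0],
    [45,0.5,0,0,0,0,0],
    [45,0,0,0,0,0,0],
  ],
)

```text
clock: 40.05
position: [0.5667, 0.3341, 0.2416]
ee_rot: [-1.033, 1.312, 1.033]
force: [-2.0, -2.8, 5.8]
width: 0.609
```

Request:
arm_command(
  motion=[
    [45,0.7,0,0,0,0,0],
    [45,0,0,0,0,0,0],
  ],
)

```text
clock: 40.3
position: [0.5667, 0.3341, 0.2416]
ee_rot: [-1.033, 1.311, 1.033]
force: [-3.8, -3.5, 12.5]
width: 0.609
```

Request:
arm_command(
  motion=[
    [45,0.7,0,0,0,0,0],
    [45,0,0,0,0,0,0],
  ],
)

```text
clock: 40.55
position: [0.5667, 0.3341, 0.2415]
ee_rot: [-1.033, 1.311, 1.033]
force: [-6.6, -4.8, 17.6]
width: 0.6
```

Request:
arm_command(
  motion=[
    [45,-1.5,0,0,0,0,0],
    [75,0,0,0,0,0,0],
    [85,0,0,0,0,0,0],
    [85,0,0,0,0,0,0],
    [85,0,0,0,0,0,0],
  ],
)

```text
clock: 41.18
position: [0.5667, 0.3343, 0.2409]
ee_rot: [-1.033, 1.312, 1.034]
force: [-0.6, 0.1, -0.4]
width: 0.921
```

Request:
arm_command(
  motion=[
    [85,-30,0,0,0,0,0],
    [85,-50,0,0,0,0,0],
    [85,-30,0,0,0,0,0],
    [85,0,0,0,0,0,0],
    [85,0,0,0,0,0,0],
  ],
)

```text
clock: 41.8
position: [0.5664, 0.3342, 0.3503]
ee_rot: [-1.034, 1.313, 1.034]
force: [0.3, -0.3, -0.5]
width: 0.925
```

```bash
python3 - <<'E'
from h import *
p,R=pose();print(p)
im,W=cloud("wrist");print("w mid lid",rect(W,(.568,.332),.098,.108,.09),"big lid",rect(W,(.568,.332),.055,.07,.09))
print("w board",rect(W,(.568,.332),.005,.02,.13))
im,P=cloud("top")
print("small",rect(P,(.551,.001),.02,.07))
plan(p,R,[([.5506,.0012,.316],down(102.8))],85.)
E
```

```text
[0.56640015 0.33415277 0.35034812]
w mid lid {'c': array([0.5671, 0.3351]), 'wh': array([90.4, 49.9]), 'yaw': -13.6, 'z': array([0.0994, 0.1005, 0.1016]), 'n': 5385} big lid {'c': array([0.5163, 0.3464]), 'wh': array([56.8,  8.9]), 'yaw': 76.3, 'z': array([0.0571, 0.0586, 0.0673]), 'n': 648}
w board {'c': array([0.5693, 0.3338]), 'wh': array([159.7, 100.1]), 'yaw': -13.8, 'z': array([0.0112, 0.0125, 0.0138]), 'n': 3911}
small {'c': array([0.5503, 0.0006]), 'wh': array([72.1, 47.3]), 'yaw': 12.8, 'z': array([0.0292, 0.0381, 0.0425]), 'n': 508}
[85.0, 5.0, -9.0, -47.0, -3.8, -0.0, -0.0]
[85.0, 5.0, -6.0, -47.0, -3.8, -0.0, -0.0]
[85.0, 5.0, -3.0, -48.0, -3.7, -0.0, -0.0]
[85.0, 5.0, 1.0, -47.0, -3.8, -0.0, -0.0]
[85.0, 5.0, 4.0, -48.0, -3.7, -0.0, -0.0]
[85.0, 5.0, 6.0, -47.0, -3.8, -0.0, -0.0]
[85.0, 5.0, 10.0, -46.0, -3.7, -0.0, -0.0]
-- [0.5503 0.0016 0.3155]
```

Mid tin is aligned with the big one to under 1 mm. Now the small tin.

Request:
arm_command(
  motion=[
    [85,5,-9,-47,-3.8,0,0],
    [85,5,-6,-47,-3.8,0,0],
    [85,5,-3,-48,-3.7,0,0],
    [85,5,1,-47,-3.8,0,0],
    [85,5,4,-48,-3.7,0,0],
  ],
)

```text
clock: 42.52
position: [0.5544, 0.0946, 0.3249]
ee_rot: [-1.278, 1.164, 1.279]
force: [0.4, -0.8, 1.0]
width: 0.927
```

Request:
arm_command(
  motion=[
    [85,5,6,-47,-3.8,0,0],
    [85,5,10,-46,-3.7,0,0],
    [85,0,0,0,0,0,0],
    [85,0,0,0,0,0,0],
    [85,0,0,0,0,0,0],
  ],
)

```text
clock: 43.15
position: [0.5507, 0.0032, 0.3157]
ee_rot: [-1.372, 1.094, 1.373]
force: [-0.6, -0.3, 0.4]
width: 0.927
```

```bash
python3 - <<'E'
from h import *
p,R=pose();print(p)
im,W=cloud("wrist");r=rect(W,(.551,.001),.0365,.06,.09);print("lid",r)
im,P=cloud("top");print("stack",rect(P,(.567,.334),.085,.12,.09),rect(P,(.567,.334),.03,.12,.09))
plan(p,R,[([*r["c"],.24],down(90+r["yaw"])),([*r["c"],.180],down(90+r["yaw"]))],85.)
E
```

```text
[0.55066128 0.00316888 0.31574787]
lid {'c': array([0.5509, 0.0015]), 'wh': array([65.5, 42. ]), 'yaw': 12.7, 'z': array([0.0374, 0.0386, 0.0399]), 'n': 2721}
stack {'c': array([0.5467, 0.3343]), 'wh': array([95.2, 57.9]), 'yaw': -12.6, 'z': array([0.0919, 0.0997, 0.1039]), 'n': 891} {'c': array([0.5624, 0.332 ]), 'wh': array([128.6,  64. ]), 'yaw': -11.8, 'z': array([0.0448, 0.097 , 0.1034]), 'n': 1443}
[85.0, 38.0, 0.0, -1.0, 0.1, 0.0, -0.0]
[85.0, 38.0, 0.0, -1.0, 0.1, 0.0, -0.0]
-- [0.5511 0.0013 0.2397]
[85.0, 30.0, 0.0, 0.0, -0.0, 0.0, -0.0]
[85.0, 30.0, 0.0, 0.0, -0.0, 0.0, -0.0]
-- [0.5511 0.0013 0.1797]
```

The top camera now puts the mid tin about 20 mm off along −x on the stack, so it was probably knocked. I'll look before going on.

```bash
python3 - <<'E'
from h import *
im,P=cloud("top");f=cv2.cvtColor(im["frame"],cv2.COLOR_RGB2BGR)[150:260,60:260]
cv2.imwrite("pics/t5.png",cv2.resize(f,None,fx=4,fy=4,interpolation=cv2.INTER_CUBIC))
print(rect(P,(.55,.334),.09,.12,.09))
p,R=pose();plan(p,R,[([.548,.334,.36],down(76.5))],85.)
E
```

```text
{'c': array([0.5466, 0.3336]), 'wh': array([95.8, 57.5]), 'yaw': -11.7, 'z': array([0.0936, 0.1003, 0.1042]), 'n': 853}
[85.0, -6.0, -10.0, 46.0, 3.8, 0.0, -0.0]
[85.0, -6.0, -7.0, 47.0, 3.8, 0.0, -0.0]
[85.0, -6.0, -4.0, 47.0, 3.8, 0.0, -0.0]
[85.0, -6.0, -1.0, 47.0, 3.7, 0.0, -0.0]
[85.0, -7.0, 2.0, 47.0, 3.8, 0.0, -0.0]
[85.0, -6.0, 5.0, 47.0, 3.7, 0.0, -0.0]
[85.0, -7.0, 9.0, 47.0, 3.8, 0.0, -0.0]
-- [0.548  0.3337 0.3601]
```

View pics/t5.png

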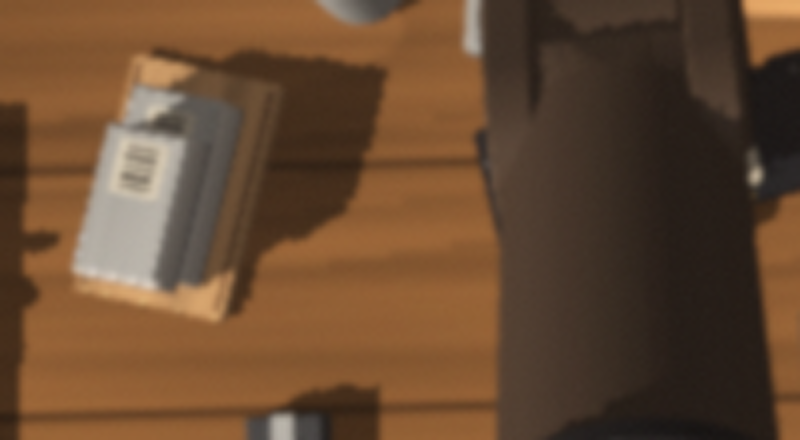

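The picture shows the mid tin (about (130,205)) shifted towards −x on the big tin. Going back to re-seat it.

Request:
arm_command(
  motion=[
    [85,-6,-10,46,3.8,0,0],
    [85,-6,-7,47,3.8,0,0],
    [85,-6,-4,47,3.8,0,0],
    [85,-6,-1,47,3.7,0,0],
    [85,-7,2,47,3.8,0,0],
  ],
)

```text
clock: 43.92
position: [0.5489, 0.2397, 0.3473]
ee_rot: [-1.129, 1.258, 1.129]
force: [0.5, 0.7, -0.9]
width: 0.924
```

Request:
arm_command(
  motion=[
    [85,-6,5,47,3.7,0,0],
    [85,-7,9,47,3.8,0,0],
    [85,0,0,0,0,0,0],
    [85,0,0,0,0,0,0],
    [85,0,0,0,0,0,0],
  ],
)

```text
clock: 44.55
position: [0.5488, 0.3313, 0.3599]
ee_rot: [-1.032, 1.314, 1.031]
force: [0.5, -0.2, -0.8]
width: 0.927
```

```bash
python3 - <<'E'
from h import *
p,R=pose();print(p)
im,W=cloud("wrist");r=rect(W,(.55,.334),.098,.108,.09);print("mid lid",r)
print("big",rect(W,(.567,.334),.055,.062,.09),"board",rect(W,(.568,.332),.005,.02,.13))
plan(p,R,[([*r["c"],.30],down(90+r["yaw"])),([*r["c"],.242],down(90+r["yaw"]))],85.)
E
```

```text
[0.54884237 0.33127062 0.35992279]
mid lid {'c': array([0.5481, 0.3362]), 'wh': array([90.5, 50. ]), 'yaw': -13.3, 'z': array([0.0993, 0.1005, 0.1017]), 'n': 5058}
big {'c': array([0.6182, 0.3226]), 'wh': array([57.2,  9.6]), 'yaw': 77.3, 'z': array([0.0574, 0.0585, 0.0595]), 'n': 322} board {'c': array([0.5694, 0.3339]), 'wh': array([159.1, 100.3]), 'yaw': -13.7, 'z': array([0.0113, 0.0125, 0.0137]), 'n': 3384}
[85.0, 30.0, 1.0, 2.0, -0.2, -0.0, 0.0]
[85.0, 30.0, 1.0, 3.0, -0.2, -0.0, 0.0]
-- [0.5481 0.3365 0.2999]
[85.0, 29.0, -0.0, -0.0, -0.0, -0.0, 0.0]
[85.0, 29.0, -0.0, -0.0, -0.0, -0.0, 0.0]
-- [0.5481 0.3365 0.2419]
```

Request:
arm_command(
  motion=[
    [85,30,1,2,-0.2,0,0],
    [85,30,1,3,-0.2,0,0],
    [85,0,0,0,0,0,0],
    [85,29,0,0,0,0,0],
    [85,28,0,0,0,0,0],
  ],
)

```text
clock: 45.22
position: [0.5487, 0.3376, 0.2443]
ee_rot: [-1.037, 1.307, 1.036]
force: [0.2, -0.4, -0.6]
width: 0.927
```

Request:
arm_command(
  motion=[
    [85,0,0,0,0,0,0],
    [85,0,0,0,0,0,0],
  ],
)

```text
clock: 45.48
position: [0.5485, 0.3379, 0.2449]
ee_rot: [-1.037, 1.308, 1.036]
force: [0.8, 0.3, 0.2]
width: 0.928
```

```bash
python3 - <<'E'
from h import *
p,R=pose();print(p, R.inv().apply(np.array([.5481,.3362,p[2]])-p)*1000)
E
```

```text
[0.54851389 0.33793333 0.24488176] [-0.00273206  0.00506301 -1.78204997]
```

Request:
arm_command(
  motion=[
    [85,3,0,-2,0,0,0],
    [45,0,0,0,0,0,0],
    [45,0,0,0,0,0,0],
    [45,0,0,0,0,0,0],
    [45,0,0,0,0,0,0],
  ],
)

```text
clock: 46.1
position: [0.5473, 0.336, 0.2401]
ee_rot: [-1.037, 1.31, 1.037]
force: [-0.3, -0.9, 1.2]
width: 0.607
```

Request:
arm_command(
  motion=[
    [45,0,0,0,0,0,0],
    [45,0,0,0,0,0,0],
    [45,-10,0,0,0,0,0],
    [45,0,0,0,0,0,0],
    [45,0,0,0,0,0,0],
  ],
)

```text
clock: 46.72
position: [0.5473, 0.336, 0.25]
ee_rot: [-1.037, 1.31, 1.037]
force: [0.8, 0.4, -3.4]
width: 0.607
```

```bash
python3 - <<'E'
from h import *
p,R=pose();print(p,arm.observe()["width"]*91.8,arm.observe()["force"])
plan(p,R,[([.5673,.3342,p[2]],down(76.5))],45.)
E
```

```text
[0.54725426 0.33598644 0.24999234] 55.697002317637676 [ 0.79657187  0.41732643 -3.40005229]
[45.0, 0.0, -20.0, 3.0, 0.3, -0.0, 0.0]
-- [0.5674 0.3343 0.25  ]
```

Request:
arm_command(
  motion=[
    [45,0,-10,2,0.2,0,0],
    [45,0,-9,1,0,0,0],
    [45,0,0,0,0,0,0],
    [45,8,0,0,0,0,0],
    [45,0,0,0,0,0,0],
  ],
)

```text
clock: 47.35
position: [0.5658, 0.3345, 0.2409]
ee_rot: [-1.035, 1.313, 1.036]
force: [-1.0, -0.2, -2.9]
width: 0.61
```

Request:
arm_command(
  motion=[
    [45,1,0,0,0,0,0],
    [45,0,0,0,0,0,0],
    [45,0.7,0,0,0,0,0],
    [45,0,0,0,0,0,0],
  ],
)

```text
clock: 47.85
position: [0.5664, 0.3346, 0.2404]
ee_rot: [-1.035, 1.311, 1.035]
force: [-0.4, -0.2, -3.9]
width: 0.609
```

Request:
arm_command(
  motion=[
    [45,0.7,0,0,0,0,0],
    [45,0,0,0,0,0,0],
  ],
)

```text
clock: 48.1
position: [0.5665, 0.3346, 0.2402]
ee_rot: [-1.035, 1.311, 1.035]
force: [-1.6, -1.7, 3.6]
width: 0.61
```

Request:
arm_command(
  motion=[
    [45,0.5,0,0,0,0,0],
    [75,-0.5,0,0,0,0,0],
    [85,0,0,0,0,0,0],
    [85,0,0,0,0,0,0],
    [85,0,0,0,0,0,0],
  ],
)

```text
clock: 48.72
position: [0.5665, 0.3346, 0.2395]
ee_rot: [-1.035, 1.311, 1.035]
force: [0.7, 0.7, 0.3]
width: 0.917
```

Request:
arm_command(
  motion=[
    [85,-30,0,0,0,0,0],
    [85,-50,0,0,0,0,0],
    [85,-30,0,0,0,0,0],
    [85,0,0,0,0,0,0],
    [85,0,0,0,0,0,0],
  ],
)

```text
clock: 49.35
position: [0.5662, 0.3344, 0.3489]
ee_rot: [-1.035, 1.312, 1.035]
force: [-0.5, -0.1, -1.5]
width: 0.927
```

```bash
python3 - <<'E'
from h import *
p,R=pose();print(p)
im,W=cloud("wrist");print("mid lid",rect(W,(.567,.334),.098,.108,.09),"board",rect(W,(.568,.332),.005,.02,.13))
im,P=cloud("top");s=rect(P,(.551,.001),.02,.07);print("small",s)
plan(p,R,[([.5508,.0014,.316],down(102.7))],85.)
E
```

```text
[0.56618059 0.33443966 0.34891241]
mid lid {'c': array([0.5674, 0.3352]), 'wh': array([90.2, 50. ]), 'yaw': -13.5, 'z': array([0.0993, 0.1005, 0.1016]), 'n': 5409} board {'c': array([0.5693, 0.3339]), 'wh': array([158.9, 100.1]), 'yaw': -13.7, 'z': array([0.0113, 0.0125, 0.0137]), 'n': 3926}
small {'c': array([0.5503, 0.0007]), 'wh': array([72.8, 47.4]), 'yaw': 12.8, 'z': array([0.0297, 0.038 , 0.043 ]), 'n': 509}
[85.0, 5.0, -9.0, -47.0, -3.7, -0.0, -0.0]
[85.0, 5.0, -6.0, -47.0, -3.7, -0.0, -0.0]
[85.0, 5.0, -3.0, -48.0, -3.7, -0.0, -0.0]
[85.0, 5.0, 0.0, -48.0, -3.8, -0.0, -0.0]
[85.0, 4.0, 4.0, -47.0, -3.7, -0.0, -0.0]
[85.0, 5.0, 6.0, -47.0, -3.8, -0.0, -0.0]
[85.0, 4.0, 10.0, -46.0, -3.7, -0.0, -0.1]
-- [0.5507 0.0018 0.3161]
```

Request:
arm_command(
  motion=[
    [85,5,-9,-47,-3.7,0,0],
    [85,5,-6,-47,-3.7,0,0],
    [85,5,-3,-48,-3.7,0,0],
    [85,5,0,-48,-3.8,0,0],
    [85,4,4,-47,-3.7,0,0],
  ],
)

```text
clock: 50.08
position: [0.555, 0.0946, 0.3245]
ee_rot: [-1.276, 1.166, 1.278]
force: [0.7, -0.1, -0.5]
width: 0.925
```

Request:
arm_command(
  motion=[
    [85,5,6,-47,-3.8,0,0],
    [85,4,10,-46,-3.7,0,0],
    [85,0,0,0,0,0,0],
    [85,0,0,0,0,0,0],
    [85,0,0,0,0,0,0],
  ],
)

```text
clock: 50.7
position: [0.551, 0.0034, 0.3163]
ee_rot: [-1.371, 1.095, 1.372]
force: [0.1, 0.1, -0.7]
width: 0.928
```

```bash
python3 - <<'E'
from h import *
p,R=pose();print(p)
im,W=cloud("wrist");r=rect(W,(.551,.001),.0365,.06,.09);print("lid",r)
im,P=cloud("top");print("stack",rect(P,(.567,.334),.085,.12,.09))
plan(p,R,[([*r["c"],.24],down(90+r["yaw"])),([*r["c"],.180],down(90+r["yaw"]))],85.)
E
```

```text
[0.55104262 0.00344469 0.31634322]
lid {'c': array([0.5513, 0.0016]), 'wh': array([65.7, 42. ]), 'yaw': 12.7, 'z': array([0.0375, 0.0386, 0.0398]), 'n': 2704}
stack {'c': array([0.566 , 0.3325]), 'wh': array([96.1, 54.9]), 'yaw': -13.1, 'z': array([0.0917, 0.1001, 0.104 ]), 'n': 889}
[85.0, 38.0, 0.0, -1.0, 0.0, 0.0, -0.0]
[85.0, 38.0, 0.0, -1.0, 0.1, 0.0, -0.0]
-- [0.5515 0.0015 0.2403]
[85.0, 30.0, 0.0, 0.0, -0.0, 0.0, -0.0]
[85.0, 30.0, 0.0, 0.0, -0.0, 0.0, -0.0]
-- [0.5514 0.0016 0.1803]
```

Request:
arm_command(
  motion=[
    [85,38,0,-1,0,0,0],
    [85,38,0,-1,0,0,0],
    [85,29,0,0,0,0,0],
    [85,29,0,0,0,0,0],
    [85,0,0,0,0,0,0],
  ],
)

```text
clock: 51.42
position: [0.5508, 0.0008, 0.1811]
ee_rot: [-1.369, 1.098, 1.374]
force: [0.1, -0.2, 0.9]
width: 0.926
```

Request:
arm_command(
  motion=[
    [38,0,0,0,0,0,0],
    [38,0,0,0,0,0,0],
    [38,0,0,0,0,0,0],
    [38,0,0,0,0,0,0],
    [38,0,0,0,0,0,0],
  ],
)

```text
clock: 52.05
position: [0.5516, 0.0002, 0.1831]
ee_rot: [-1.37, 1.096, 1.37]
force: [-1.7, 1.2, 5.8]
width: 0.521
```

Request:
arm_command(
  motion=[
    [38,0,0,0,0,0,0],
    [38,0,0,0,0,0,0],
  ],
)

```text
clock: 52.3
position: [0.5516, 0.0002, 0.1831]
ee_rot: [-1.37, 1.096, 1.37]
force: [-1.7, -0.2, 7.3]
width: 0.518
```

Request:
arm_command(
  motion=[
    [38,-30,0,0,0,0,0],
    [38,-55,0,0,0,0,0],
    [38,-55,0,0,0,0,0],
    [38,-20,0,0,0,0,0],
    [38,0,0,0,0,0,0],
  ],
)

```text
clock: 52.92
position: [0.5517, -0.0001, 0.3438]
ee_rot: [-1.371, 1.094, 1.368]
force: [-0.1, 0.8, -3.6]
width: 0.524
```

```bash
python3 - <<'E'
from h import *
p,R=pose();print(p,arm.observe()["width"]*91.8,arm.observe()["force"])
im,P=cloud("top");print("stack",rect(P,(.567,.334),.085,.12,.09))
plan(p,R,[([.5670,.3345,.34],down(76.5))],38.)
E
```

```text
[ 5.51683595e-01 -5.92793502e-05  3.43840256e-01] 48.116173140159944 [-0.09872161  0.83092863 -3.55567854]
stack {'c': array([0.5659, 0.3325]), 'wh': array([95.8, 55.6]), 'yaw': -13.2, 'z': array([0.0914, 0.0999, 0.104 ]), 'n': 896}
[38.0, 1.0, -13.0, 46.0, 3.7, 0.0, 0.0]
[38.0, 0.0, -10.0, 47.0, 3.7, 0.0, 0.0]
[38.0, 1.0, -6.0, 47.0, 3.8, 0.0, 0.0]
[38.0, 0.0, -3.0, 48.0, 3.7, 0.0, 0.0]
[38.0, 1.0, -0.0, 48.0, 3.8, 0.0, 0.1]
[38.0, 0.0, 3.0, 48.0, 3.7, 0.0, 0.0]
[38.0, 1.0, 5.0, 47.0, 3.8, 0.0, 0.1]
-- [0.5672 0.3343 0.34  ]
```

Request:
arm_command(
  motion=[
    [38,1,-13,46,3.7,0,0],
    [38,0,-10,47,3.7,0,0],
    [38,1,-6,47,3.8,0,0],
    [38,0,-3,48,3.7,0,0],
    [38,1,0,48,3.8,0,0],
  ],
)

```text
clock: 53.6
position: [0.5613, 0.2403, 0.3371]
ee_rot: [-1.13, 1.262, 1.131]
force: [0.9, -0.2, -2.7]
width: 0.521
```

Request:
arm_command(
  motion=[
    [38,0,3,48,3.7,0,0],
    [38,1,5,47,3.8,0,0],
    [38,0,0,0,0,0,0],
    [38,0,0,0,0,0,0],
    [38,0,0,0,0,0,0],
  ],
)

```text
clock: 54.22
position: [0.5673, 0.3327, 0.3376]
ee_rot: [-1.033, 1.314, 1.032]
force: [0.2, -0.4, -1.9]
width: 0.523
```

Request:
arm_command(
  motion=[
    [38,20,0,0,0,0,0],
    [38,20,0,0,0,0,0],
    [38,0,0,0,0,0,0],
    [38,0,0,0,0,0,0],
    [38,0,0,0,0,0,0],
  ],
)

```text
clock: 54.85
position: [0.5674, 0.3343, 0.2997]
ee_rot: [-1.033, 1.31, 1.033]
force: [0.1, 0.8, -3.1]
width: 0.52
```

```bash
python3 - <<'E'
from h import *
p,R=pose();print(p,arm.observe()["width"]*91.8,arm.observe()["force"])
plan(p,R,[([.5672,.3345,.287],down(76.5))],38.)
E
```

```text
[0.56735853 0.33425073 0.29969571] 47.75718696041193 [ 0.11758653  0.82874754 -3.09195186]
[38.0, 13.0, 0.0, 0.0, -0.0, 0.1, 0.1]
-- [0.5674 0.3343 0.2867]
```

Request:
arm_command(
  motion=[
    [38,13,0,0,0,0,0],
    [38,0,0,0,0,0,0],
    [38,1,0,0,0,0,0],
    [38,0,0,0,0,0,0],
  ],
)

```text
clock: 55.35
position: [0.567, 0.3344, 0.2847]
ee_rot: [-1.034, 1.312, 1.033]
force: [0.2, -0.1, -2.0]
width: 0.522
```

Request:
arm_command(
  motion=[
    [38,1,0,0,0,0,0],
    [38,0,0,0,0,0,0],
  ],
)

```text
clock: 55.6
position: [0.567, 0.3344, 0.2837]
ee_rot: [-1.034, 1.312, 1.034]
force: [-0.9, 0.1, -2.0]
width: 0.522
```

Request:
arm_command(
  motion=[
    [38,0.8,0,0,0,0,0],
    [38,0,0,0,0,0,0],
  ],
)

```text
clock: 55.85
position: [0.5671, 0.3344, 0.2831]
ee_rot: [-1.033, 1.311, 1.033]
force: [0.6, 0.6, 0.3]
width: 0.521
```

Request:
arm_command(
  motion=[
    [38,0.7,0,0,0,0,0],
    [38,0,0,0,0,0,0],
  ],
)

```text
clock: 56.1
position: [0.5671, 0.3343, 0.2831]
ee_rot: [-1.033, 1.311, 1.033]
force: [-1.4, -2.2, 5.6]
width: 0.518
```

Request:
arm_command(
  motion=[
    [38,0,0,0,0,0,0],
    [65,-0.5,0,0,0,0,0],
    [80,0,0,0,0,0,0],
    [80,0,0,0,0,0,0],
    [80,0,0,0,0,0,0],
  ],
)

```text
clock: 56.72
position: [0.567, 0.3343, 0.2825]
ee_rot: [-1.033, 1.312, 1.034]
force: [-0.3, -0.2, -0.3]
width: 0.861
```

Request:
arm_command(
  motion=[
    [80,-30,0,0,0,0,0],
    [80,-50,0,0,0,0,0],
    [80,-50,0,0,0,0,0],
    [80,0,0,0,0,0,0],
    [80,0,0,0,0,0,0],
  ],
)

```text
clock: 57.35
position: [0.5668, 0.3342, 0.4123]
ee_rot: [-1.034, 1.312, 1.034]
force: [0.2, -0.1, -0.2]
width: 0.873
```

```bash
python3 - <<'E'
from h import *
p,R=pose();print(p)
im,W=cloud("wrist");print("small lid",rect(W,(.567,.334),.135,.145,.09),"board",rect(W,(.568,.332),.005,.02,.13))
print("mid",rect(W,(.567,.334),.098,.104,.09))
plan(p,R,[([.46,.20,.41],R)],80.)
E
```

```text
[0.56677551 0.33423325 0.41226488]
small lid {'c': array([0.5668, 0.3354]), 'wh': array([66.2, 41.9]), 'yaw': -13.6, 'z': array([0.1374, 0.1385, 0.1398]), 'n': 2803} board {'c': array([0.5692, 0.3339]), 'wh': array([158.9, 100.2]), 'yaw': -13.7, 'z': array([0.0112, 0.0124, 0.0138]), 'n': 3004}
mid {'c': array([0.528, 0.345]), 'wh': array([48.7,  8.8]), 'yaw': 76.3, 'z': array([0.0991, 0.1003, 0.1016]), 'n': 416}
[80.0, 1.0, 18.0, -39.0, 0.0, 0.0, 0.0]
[80.0, 0.0, 18.0, -39.0, 0.0, 0.0, 0.0]
[80.0, 1.0, 18.0, -39.0, 0.0, 0.0, 0.0]
[80.0, 0.0, 18.0, -38.0, 0.0, 0.0, 0.0]
-- [0.4605 0.2004 0.4103]
```

Request:
arm_command(
  motion=[
    [80,0,18,-39,0,0,0],
    [80,0,18,-39,0,0,0],
    [80,0,18,-39,0,0,0],
    [80,0,18,-38,0,0,0],
    [80,0,0,0,0,0,0],
  ],
)

```text
clock: 58.02
position: [0.4591, 0.1979, 0.4116]
ee_rot: [-1.032, 1.316, 1.032]
force: [0.2, 0.3, 0.3]
width: 0.873
```

Request:
arm_command(
  motion=[
    [80,0,18,-38,0,0,0],
    [80,0,18,-38,0,0,0],
    [80,0,0,0,0,0,0],
    [80,0,0,0,0,0,0],
  ],
)

```text
clock: 58.52
position: [0.4085, 0.1358, 0.4124]
ee_rot: [-1.034, 1.311, 1.034]
force: [-0.4, -0.1, -0.1]
width: 0.87
```

```bash
python3 - <<'E'
from h import *
im,P=cloud("top")
print("small",rect(P,(.567,.334),.125,.15,.09),"\nall",rect(P,(.567,.334),.03,.15,.09),"\nscan",rect(P,(.53,-.34),.12,.16,.05))
for n in ["oilcan","mug","hammer","wrench","swage","bracket","punch","scanner_grip"]: print(n,[(np.round(d["point"],3).tolist(),round(d["p"],2)) for d in pinpoint("top",n)[:2]])
s=get_image("scene");cv2.imwrite("pics/s9.png",cv2.cvtColor(s["frame"],cv2.COLOR_RGB2BGR))
E
```

```text
small {'c': array([0.565 , 0.3319]), 'wh': array([72.1, 46.7]), 'yaw': -15.0, 'z': array([0.1289, 0.1379, 0.1418]), 'n': 602} 
all {'c': array([0.5657, 0.3322]), 'wh': array([120.2,  65.6]), 'yaw': -13.6, 'z': array([0.0445, 0.1002, 0.1406]), 'n': 1563} 
scan {'c': array([ 0.5303, -0.3416]), 'wh': array([27.1, 26.1]), 'yaw': -79.2, 'z': array([0.1254, 0.1457, 0.15  ]), 'n': 151}
oilcan [([0.703, 0.212, 0.002], 0.76)]
mug [([0.706, -0.221, -0.001], 0.56), ([0.408, -0.245, -0.002], 0.54)]
hammer [([0.69, 0.009, 0.003], 0.69)]
wrench [([0.415, 0.087, 0.002], 0.58), ([0.528, -0.341, 0.123], 0.47)]
swage []
bracket [([0.429, -0.087, -0.001], 0.83)]
punch [([0.408, -0.246, -0.002], 0.73), ([0.705, -0.221, -0.002], 0.68)]
scanner_grip [([0.664, -0.425, 0.121], 0.93), ([0.553, -0.472, 0.117], 0.92)]
```

View pics/s9.png

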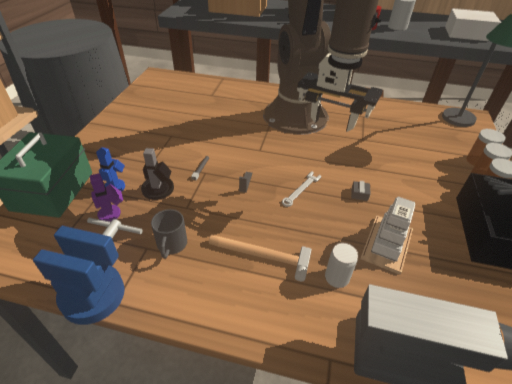

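The scene view shows the column on the board at (395,230), the scanner upright in its dish at (155,175), and the bystanders where they were. Handing in.

```bash
python3 -c "
from cell import arm
print(arm.sign_off())"
```

```text
the job is handed in; nothing more can be done
None
```

The job is done and handed in at about 59 s of the 210 s allowed; sign-off gave no verdict.

- **Lids:** I pressed all three home. The finished column measures 138 mm from the table, which is what three closed tins on the board should come to.
- **Labels:** I read them big, then mid, then small. Each was held for at least 2.4 s from about 10 cm. The worked-out beam spot was within 2 mm of the label centre; I did not see the beam itself.
- **Scanner:** It stands upright in its dish, within about 2 mm of the dish's centre by the top camera.
- **Column:** The tins are stacked biggest to smallest on the board. The wrist camera shows their centres within about 1 mm of each other and their yaws matching the board's to within 0.3°. The column sits about 2–3 mm off the board's middle, along its length.
- **Knock:** The mid tin was shifted about 20 mm on the stack after I had placed it. I picked it up and re-seated it before adding the small tin.
- **Bystanders:** The oil can, mug, hammer, wrench, bracket and punch are where they started, within detection accuracy. The network missed the swage block in the last check, but the final picture shows it in place.
- **Disagreement:** In the last check the top camera gave the small tin's yaw as −15.0°, against −13.6° from the wrist camera. I trust the wrist camera, which sees it from closer.

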